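# Pack a specimen carrier and fit it to the macro stage

## Task

Take the finished metal sections out of the aluminium carrier and stand them in the teal tray. Then, with the carrier still on the bench and clear of the macro-stage nest, stand each of the new sections upright in a bay of its own, choosing black packers from the wooden rack so that section and packers together make up 40 mm and fill the bay snugly. Lift the packed carrier by its blade and set it level and fully down in the nest between the grey rails, with the sections and packers still standing in it; do not push the timer, the slide box or the clay block about.

Things in the scene. Friction and masses are not known exactly. Their poses are not given: they have to be found in the camera images.
- section_a_c (a point): new specimen section: flat aluminium block 28 mm thick (its x), 50 mm wide (its y), 60 mm high (its z), edges rounded by 2.5 mm, about 0.22 kg; stands on the bench at the start, or is absent (two of the three new sections are there). Point: its centre, 30 mm above its underside
- section_b_c (a point): new specimen section: flat aluminium block 22 mm thick (its x), 50 mm wide (its y), 60 mm high (its z), edges rounded by 2.5 mm, about 0.18 kg; stands on the bench at the start, or is absent (two of the three new sections are there). Point: its centre, 30 mm above its underside
- section_c_c (a point): new specimen section: flat aluminium block 16 mm thick (its x), 50 mm wide (its y), 60 mm high (its z), edges rounded by 2.5 mm, about 0.13 kg; stands on the bench at the start, or is absent (two of the three new sections are there). Point: its centre, 30 mm above its underside
- packer_a_c (a point): black plastic packer plate 6 mm thick (its x), 58 mm wide (its y), 60 mm high (its z), edges rounded by 2.5 mm, about 0.025 kg; stands at the start in the wooden rack. Gripped by its side edges it can be set beside a narrower plate without the fingers touching that one. Point: its centre, 30 mm above its underside
- packer_b_c (a point): black plastic packer plate 12 mm thick (its x), 56 mm wide (its y), 60 mm high (its z), edges rounded by 2.5 mm, about 0.05 kg; stands at the start in the wooden rack. Gripped by its side edges it can be set beside a narrower plate without the fingers touching that one. Point: its centre, 30 mm above its underside
- packer_c_c (a point): black plastic packer plate 12 mm thick (its x), 52 mm wide (its y), 60 mm high (its z), edges rounded by 2.5 mm, about 0.05 kg; stands at the start in the wooden rack. Gripped by its side edges it can be set beside a narrower plate without the fingers touching that one. Point: its centre, 30 mm above its underside
- packer_d_c (a point): black plastic packer plate 18 mm thick (its x), 54 mm wide (its y), 60 mm high (its z), edges rounded by 2.5 mm, about 0.076 kg; stands at the start in the wooden rack. Gripped by its side edges it can be set beside a narrower plate without the fingers touching that one. Point: its centre, 30 mm above its underside
- old_a_c (a point): finished specimen section: flat aluminium block 20 mm thick (its x), 50 mm wide (its y), 60 mm high (its z), 0.16 kg; stands loosely in a bay of the carrier at the start, or is absent (one or two are there). Point: its centre, 30 mm above its underside
- old_b_c (a point): finished specimen section: flat aluminium block 20 mm thick (its x), 50 mm wide (its y), 60 mm high (its z), 0.16 kg; stands loosely in a bay of the carrier at the start, or is absent (one or two are there). Point: its centre, 30 mm above its underside
- carrier_c (a point): the carrier, a loose open aluminium frame 122 mm long (its x), 72 mm wide (its y), 98 mm high (its z), about 0.35 kg empty, with a bay on either side of a centre block that is 24 mm thick in x, 38 mm wide and 48 mm high; floor 6 mm thick. Point: on its centre line, 50 mm above its underside
- carrier_blade (a point): grip of the upright lifting blade on the carrier's centre block: 12 mm thick (carrier x), 38 mm wide (carrier y), from 48 to 98 mm above the carrier's underside. Point: 85 mm above the underside, 13 mm below the blade's top. Hold the blade above the plates, whose tops stand 66 mm above the underside
- bay_1 (a point): middle of the floor of the bay on the carrier's +x side, 33.5 mm from its centre. The bay is 43 mm long in x (40 mm of plates and 3 mm of play; plate thickness lies along x) and 62 mm wide. Its side walls reach 22 mm above the carrier's underside, so plates can be held by their side edges; its end wall is 38 mm wide, 44 mm high, with an outward flare to 53 mm
- bay_2 (a point): middle of the floor of the like bay on the carrier's -x side
- nest_floor (a point): the macro-stage nest, fixed to the bench: dark steel plate 158 x 108 mm, 6 mm thick, with four low grey rails round a pocket 128 mm long (its x) by 78 mm wide (its y), for the carrier either way round; rails 14 mm high above the plate, outward flares to 23 mm. Point: middle of the pocket floor, where the carrier's underside rests. The fixed black drawer cabinet close behind it is 190 mm high
- rack_top (a point): wooden packer rack 116 x 64 mm, fixed: four graded slots along its x in the order packer a, b, c, d, between comb walls 12 mm thick, 34 mm wide and 20 mm high above its base, so the packers' side edges are free. Point: middle of the top of its base, 6 mm above the bench; the packers stand on the base, their width along its y
- tray: teal plastic tray, fixed, 100 mm (its x) by 160 mm (its y), rim 14 mm high and 3 mm thick, floor 2 mm thick. Origin: centre of its underside
- timer: white bench timer 60 x 70 x 23 mm, bystander. Origin: centre of its underside
- slide_box: blue slide box 35 x 86 x 31 mm, bystander. Origin: centre of its underside
- clay_block: grey-green clay block 45 x 70 x 22 mm, bystander. Origin: centre of its underside

How it is judged:
On the way, in this order (a step that is already met when the one before it is completed fails the run):
1. the carrier is packed away from the nest: every new section stands in a bay with packers that fill the bay, and the finished sections stand in the tray ((x of section_a_c in the frame of carrier_c between 0.024 and 0.043 m or x of section_a_c in the frame of carrier_c between -0.043 and -0.024 m) and y of section_a_c in the frame of carrier_c between -0.008 and 0.008 m and z of section_a_c in the frame of carrier_c between -0.018 and -0.01 m and angle between the z axis of each of section_a_c, section_b_c, section_c_c and the z axis of carrier_c, either way round below 0.12 rad and (x of section_b_c in the frame of carrier_c between 0.021 and 0.046 m or x of section_b_c in the frame of carrier_c between -0.046 and -0.021 m) and y of section_b_c in the frame of carrier_c between -0.008 and 0.008 m and z of section_b_c in the frame of carrier_c between -0.018 and -0.01 m and (x of section_c_c in the frame of carrier_c between 0.018 and 0.049 m or x of section_c_c in the frame of carrier_c between -0.049 and -0.018 m) and y of section_c_c in the frame of carrier_c between -0.008 and 0.008 m and z of section_c_c in the frame of carrier_c between -0.018 and -0.01 m and ((horizontal distance between packer_b_c and section_a_c below 0.0335 m and z of packer_b_c in the frame of section_a_c between -0.006 and 0.006 m and angle between the z axis of packer_b_c and the z axis of section_a_c, either way round below 0.12 rad) or (horizontal distance between packer_c_c and section_a_c below 0.0335 m and z of packer_c_c in the frame of section_a_c between -0.006 and 0.006 m and angle between the z axis of packer_c_c and the z axis of section_a_c, either way round below 0.12 rad)) and ((horizontal distance between packer_d_c and section_b_c below 0.0335 m and z of packer_d_c in the frame of section_b_c between -0.006 and 0.006 m and angle between the z axis of packer_d_c and the z axis of section_b_c, either way round below 0.12 rad) or ((horizontal distance between packer_a_c and section_b_c below 0.0335 m and z of packer_a_c in the frame of section_b_c between -0.006 and 0.006 m and angle between the z axis of packer_a_c and the z axis of section_b_c, either way round below 0.12 rad) and (horizontal distance between packer_b_c and section_b_c below 0.0335 m and z of packer_b_c in the frame of section_b_c between -0.006 and 0.006 m and angle between the z axis of packer_b_c and the z axis of section_b_c, either way round below 0.12 rad)) or ((horizontal distance between packer_a_c and section_b_c below 0.0335 m and z of packer_a_c in the frame of section_b_c between -0.006 and 0.006 m and angle between the z axis of packer_a_c and the z axis of section_b_c, either way round below 0.12 rad) and (horizontal distance between packer_c_c and section_b_c below 0.0335 m and z of packer_c_c in the frame of section_b_c between -0.006 and 0.006 m and angle between the z axis of packer_c_c and the z axis of section_b_c, either way round below 0.12 rad))) and (((horizontal distance between packer_b_c and section_c_c below 0.0335 m and z of packer_b_c in the frame of section_c_c between -0.006 and 0.006 m and angle between the z axis of packer_b_c and the z axis of section_c_c, either way round below 0.12 rad) and (horizontal distance between packer_c_c and section_c_c below 0.0335 m and z of packer_c_c in the frame of section_c_c between -0.006 and 0.006 m and angle between the z axis of packer_c_c and the z axis of section_c_c, either way round below 0.12 rad)) or ((horizontal distance between packer_a_c and section_c_c below 0.0335 m and z of packer_a_c in the frame of section_c_c between -0.006 and 0.006 m and angle between the z axis of packer_a_c and the z axis of section_c_c, either way round below 0.12 rad) and (horizontal distance between packer_d_c and section_c_c below 0.0335 m and z of packer_d_c in the frame of section_c_c between -0.006 and 0.006 m and angle between the z axis of packer_d_c and the z axis of section_c_c, either way round below 0.12 rad))) and x of old_a_c in the frame of tray between -0.047 and 0.047 m and y of old_a_c in the frame of tray between -0.077 and 0.077 m and z of old_a_c in the frame of tray between 0.026 and 0.038 m and angle between each of old_a_c, old_b_c's own z axis and vertical below 0.1 rad and x of old_b_c in the frame of tray between -0.047 and 0.047 m and y of old_b_c in the frame of tray between -0.077 and 0.077 m and z of old_b_c in the frame of tray between 0.026 and 0.038 m and horizontal distance between carrier_c and nest_floor above 0.09 m), for 0.2 s.
2. the packed carrier is home in the nest (horizontal distance between carrier_c and nest_floor below 0.006 m and z of carrier_c in the frame of nest_floor between 0.047 and 0.053 m and angle between the z axis of carrier_c and the z axis of nest_floor, either way round below 0.04 rad and angle between the x axis of carrier_c and the x axis of nest_floor, either way round below 0.1 rad and (x of section_a_c in the frame of carrier_c between 0.024 and 0.043 m or x of section_a_c in the frame of carrier_c between -0.043 and -0.024 m) and y of section_a_c in the frame of carrier_c between -0.008 and 0.008 m and z of section_a_c in the frame of carrier_c between -0.018 and -0.01 m and angle between the z axis of each of section_a_c, section_b_c, section_c_c and the z axis of carrier_c, either way round below 0.12 rad and (x of section_b_c in the frame of carrier_c between 0.021 and 0.046 m or x of section_b_c in the frame of carrier_c between -0.046 and -0.021 m) and y of section_b_c in the frame of carrier_c between -0.008 and 0.008 m and z of section_b_c in the frame of carrier_c between -0.018 and -0.01 m and (x of section_c_c in the frame of carrier_c between 0.018 and 0.049 m or x of section_c_c in the frame of carrier_c between -0.049 and -0.018 m) and y of section_c_c in the frame of carrier_c between -0.008 and 0.008 m and z of section_c_c in the frame of carrier_c between -0.018 and -0.01 m and ((horizontal distance between packer_b_c and section_a_c below 0.0335 m and z of packer_b_c in the frame of section_a_c between -0.006 and 0.006 m and angle between the z axis of packer_b_c and the z axis of section_a_c, either way round below 0.12 rad) or (horizontal distance between packer_c_c and section_a_c below 0.0335 m and z of packer_c_c in the frame of section_a_c between -0.006 and 0.006 m and angle between the z axis of packer_c_c and the z axis of section_a_c, either way round below 0.12 rad)) and ((horizontal distance between packer_d_c and section_b_c below 0.0335 m and z of packer_d_c in the frame of section_b_c between -0.006 and 0.006 m and angle between the z axis of packer_d_c and the z axis of section_b_c, either way round below 0.12 rad) or ((horizontal distance between packer_a_c and section_b_c below 0.0335 m and z of packer_a_c in the frame of section_b_c between -0.006 and 0.006 m and angle between the z axis of packer_a_c and the z axis of section_b_c, either way round below 0.12 rad) and (horizontal distance between packer_b_c and section_b_c below 0.0335 m and z of packer_b_c in the frame of section_b_c between -0.006 and 0.006 m and angle between the z axis of packer_b_c and the z axis of section_b_c, either way round below 0.12 rad)) or ((horizontal distance between packer_a_c and section_b_c below 0.0335 m and z of packer_a_c in the frame of section_b_c between -0.006 and 0.006 m and angle between the z axis of packer_a_c and the z axis of section_b_c, either way round below 0.12 rad) and (horizontal distance between packer_c_c and section_b_c below 0.0335 m and z of packer_c_c in the frame of section_b_c between -0.006 and 0.006 m and angle between the z axis of packer_c_c and the z axis of section_b_c, either way round below 0.12 rad))) and (((horizontal distance between packer_b_c and section_c_c below 0.0335 m and z of packer_b_c in the frame of section_c_c between -0.006 and 0.006 m and angle between the z axis of packer_b_c and the z axis of section_c_c, either way round below 0.12 rad) and (horizontal distance between packer_c_c and section_c_c below 0.0335 m and z of packer_c_c in the frame of section_c_c between -0.006 and 0.006 m and angle between the z axis of packer_c_c and the z axis of section_c_c, either way round below 0.12 rad)) or ((horizontal distance between packer_a_c and section_c_c below 0.0335 m and z of packer_a_c in the frame of section_c_c between -0.006 and 0.006 m and angle between the z axis of packer_a_c and the z axis of section_c_c, either way round below 0.12 rad) and (horizontal distance between packer_d_c and section_c_c below 0.0335 m and z of packer_d_c in the frame of section_c_c between -0.006 and 0.006 m and angle between the z axis of packer_d_c and the z axis of section_c_c, either way round below 0.12 rad)))), for 0.2 s.
At the end, for the whole second after the job is handed in: Carrier in the nest: centre within 6 mm, height 3 mm, yaw 0.1 rad, level within 0.04 rad. Each new section stands on a bay floor (4 mm, 0.12 rad) with packers in the same bay making 40 mm in all. Finished sections stand upright on the tray floor (0.1 rad) (all of step 2 and x of old_a_c in the frame of tray between -0.047 and 0.047 m and y of old_a_c in the frame of tray between -0.077 and 0.077 m and z of old_a_c in the frame of tray between 0.026 and 0.038 m and angle between each of old_a_c, old_b_c's own z axis and vertical below 0.1 rad and x of old_b_c in the frame of tray between -0.047 and 0.047 m and y of old_b_c in the frame of tray between -0.077 and 0.077 m and z of old_b_c in the frame of tray between 0.026 and 0.038 m); the robot touches nothing.
It fails at once if a bystander is pushed more than 30 mm (distance of any of timer, slide_box, clay_block from where it was at the start of the episode above 0.03 m).
Of section_a, section_b, section_c only 2 to 2 are there at a start; the rules pass over those that are not, and their reading is None.
Of old_a, old_b only 1 to 2 are there at a start; the rules pass over those that are not, and their reading is None.
At some moment in a run one of carrier may be knocked a few centimetres aside while the robot is not near it.
It also fails if it takes over 210 s, if anything falls off the work surface, if the arm or the gripper's body presses on something with over 40 N, if the wrist force passes 120 N, or if a joint passes its speed limit or range.

## Robot

A 7-joint arm with a two-finger parallel gripper is mounted at the origin on the work surface; the furniture and walls round the work are solid. World frame = base frame: x ahead of the robot, y to its left, z up, the work surface at z = 0. Lengths are in m, angles in rad, forces in N, time in s.
With the tool pointing down it reaches from about 0.4 to 0.875 m from the base axis. Payload 6.5 kg.
Tool frame: the origin (TCP) lies midway between the tips of the shut fingers; the grasp point (between the pads) lies ctrl.pinch_z behind it (ctrl.pinch_z is the distance from the TCP to the grasp point, in m); z points along the fingers, y is the line along which they close (so a half turn about z gives the same grasp; the last joint's range is limited). The gripper opens to 88 mm and grips with 3 to 60 N. Pads are 18 mm wide; open, the fingers measure 123 mm over their backs; the gripper's body (75 mm by 187 mm) begins 45 mm behind the grasp point.
Start: joints at [1.131, 0.536, -0.004, 1.538, 0.003, 1.067, -0.071], TCP at [0.237, -0.605, 0.239] pointing down, gripper open.
Joint ranges: [-2.7, 2.7], [-0.37, 2.16], [-1.27, 1.26], [0.24, 2.4], [-1.31, 4.45], [0.19, 1.91], [-2.76, 2.76]. Speed limits (rad/s): [2.39, 2.39, 3.14, 3.14, 3.14, 3.14, 3.14].

## Interface

Orientations are given as a unit quaternion [w, x, y, z].
In Python, from workcell import ctrl gives the robot as it stands.
- The arm moves only by the tool apply_moves, never from a script. Its argument "increments" is a list that holds one entry, the list of rows, each a list of 5 numbers: the shift along the world's x, y, z in m, then the turn about the world's z in rad, then the opening, from 0 (shut) to 1 (fully open). A call has 1 to 20 rows; each row shifts and turns the commanded pose from where the row before left it; what a row does not reach is not made up. A row lasts 1/12 s, in which the tool goes at most 41.7 mm and 7.16 degrees, less where a joint would pass 70% of its speed; a pose out of reach is approached as far as the arm can. A call with a gripper value outside its range is refused whole. The fingers move at their own pace and stop on an object; "newtons" is the grip in N (left out, the last holds). Time passes only in rows, so rows that do not move let the fingers close. It gives the time, the measured TCP pose, the force, the opening and the grip force at its end, in the units of the state.
- ctrl.read_state(): the state, without advancing time (a new reading comes with each control period).
- ctrl.grab_frame(name): name is "scene" or "top" or "wrist"; returns a dict with "color" (480x640x3 uint8, red, green, blue), "depth" (480x640 float32, m along the optical axis (not along the pixel's ray), 0 where there is no reading), "K" (3x3 intrinsics, pixels), "extrinsics" (4x4, takes a point from camera to world coordinates). Camera axes: x right, y up, looking along -z (the intrinsics and any distortion apply to the point x, -y, -z); pixel columns grow to the right and rows downward; lengths in m; the calibration is good to about 2 mm. A picture is of the moment at which its call begins.
- ctrl.finish_job(): hands the job in; it is judged then, once.
Trained networks look in a picture, given as the dict that the camera call returned (one of the last four; its "shot" number tells which), for a name from the list of things; names that differ only in an ending like _2 or _b are one class to them, and where a whole thing is asked for, a point or a joint stands for the part that bears it (a point fixed in the world has none). Each returns a list of dicts, best first, with "confidence" (0 to 1); they miss things now and then, are a little off and sometimes report something else, mostly with a low value. They report only what shows in the picture. A call takes as long as a camera call.
- ctrl.silhouettes(picture, target): "region" (480x640 bool, what is visible of it) and "bbox" ([centre column, centre row, width, height] in pixels, round what is visible of it).
The state is a dict: "time": time; "joints": joint angles; "qd": joint speeds; "tau": joint torques, N m; "ee_pos": TCP position; "eef_rot": TCP orientation; "force": force on the tool from outside, world axes, zero at the start; "moment": the same for the moment, N m; "gripper_width": opening from 0.0 (shut) to 1.0 (fully open); "grasp_force": force on a finger pad.
Only numpy, scipy, OpenCV 4.12 (cv2) and the standard library are available. Lean on these libraries where they do the work, as an engineer would, in place of code of your own. Each camera call takes 0.05 s, during which the arm holds its last target. There are 200 camera calls.

## Working session

There is one attempt and no reset: what is moved stays moved. The work goes in short steps, Python scripts to look and compute and a tool call to move; the robot and the scene stay as the last step left them, time stands still between calls to the robot, and variables do not carry over. Pictures are saved under pics/ and viewed, at most 14 in all, crops included, and the job is handed in when it is done.

Besides the shell and the picture viewer there is one more tool, called after "Emit:" as name(argument=value, ...), one argument or row to a line, values as JSON. apply_moves: Moves the arm, as the interface text tells. Its arguments: {"type":"object","properties":{"increments":{"type":"array"},"newtons":{"type":"number"}},"required":["increments"]}

```bash
ls; mkdir -p pics; cat > h.py <<'E'
import numpy as np, cv2
from workcell import ctrl
def save(f,n): cv2.imwrite(f'pics/{n}.png', cv2.cvtColor(f['color'],cv2.COLOR_RGB2BGR))
def cloud(f):
    K=f['K'];d=f['depth'];v,u=np.mgrid[:480,:640]
    p=np.stack([(u-K[0,2])*d/K[0,0],-(v-K[1,2])*d/K[1,1],-d],-1)
    E=f['extrinsics'];return p@E[:3,:3].T+E[:3,3]
def rect(P):
    (c,s,a)=cv2.minAreaRect((P[:,:2]*1000).astype(np.float32))
    return np.round(c,1),np.round(s,1),round(a,1)
E
python3 - <<'E'
from h import *
print({k:np.round(v,3) for k,v in ctrl.read_state().items()},ctrl.pinch_z)
for n in('top','scene'):
    f=ctrl.grab_frame(n);save(f,n+'0');np.savez(n+'0.npz',**{k:f[k] for k in('color','depth','K','extrinsics')})
    P=cloud(f);print(n,np.round(f['extrinsics'],3).tolist(),f['K'].tolist())
    for t in['section_a_c','packer_a_c','old_a_c','carrier_c','nest_floor','rack_top','tray','timer','slide_box','clay_block']:
        try:
            for r in ctrl.silhouettes(f,t)[:4]:
                m=r['region']&(f['depth']>0);Q=P[m]
                if len(Q)<10: continue
                zt=np.percentile(Q[:,2],95);T=Q[abs(Q[:,2]-zt)<.005]
                print(t,round(r['confidence'],2),np.round(r['bbox']),'n',m.sum(),'ztop',round(zt,4),'rect',*rect(T))
        except Exception as e: print(t,e)
E
```

```text
pics
{'time': np.float64(0.0), 'joints': array([ 1.131,  0.537, -0.004,  1.539,  0.003,  1.067, -0.071]), 'qd': array([-0.   ,  0.   , -0.   ,  0.001, -0.001, -0.   , -0.   ]), 'tau': array([ 0.0000e+00, -5.7097e+01,  9.9100e-01, -2.5160e+01, -5.6000e-02,
        1.8000e-02,  0.0000e+00]), 'ee_pos': array([ 0.237, -0.605,  0.238]), 'eef_rot': array([-0.001,  0.983,  0.186, -0.   ]), 'force': array([ 0.064, -0.32 , -0.935]), 'moment': array([ 0.007, -0.   , -0.03 ]), 'grasp_force': np.float64(0.0), 'gripper_width': np.float64(0.998)} 0.0187
top [[0.029, 0.998, -0.063, 0.33], [-0.999, 0.028, -0.027, -0.058], [-0.025, 0.063, 0.998, 1.019], [0.0, 0.0, 0.0, 1.0]] [[443.46678362786037, 0.0, 323.75866642420584], [0.0, 443.46678362786037, 239.9247522771211], [0.0, 0.0, 1.0]]
packer_a_c 0.62 [469. 204.  24.  31.] n 200 ztop 0.0666 rect [ 473.8 -353.1] [ 5.3 55.3] 68.4
old_a_c 0.69 [365. 206.  56.  31.] n 1512 ztop 0.0984 rect [ 474.6 -117.5] [35.9 10.9] 0.7
old_a_c 0.56 [347. 207.   9.  28.] n 221 ztop 0.0688 rect [473.5 -82. ] [48.2 17.4] 1.6
carrier_c 0.69 [348. 206.   9.  26.] n 217 ztop 0
[... 1319 characters left out ...]
6.  21.] n 431 ztop 0.0264 rect [ 478.4 -311.7] [115.1  52.8] 71.0
rack_top 0.53 [450. 241.  29.  17.] n 464 ztop 0.0308 rect [ 401.4 -435.4] [42.1 88.9] 10.8
tray 0.75 [176. 276.  72.  40.] n 1626 ztop 0.0126 rect [342.9 315.6] [168.1 106.6] 38.6
tray 0.44 [401. 231.  43.  18.] n 399 ztop 0.0254 rect [ 486.3 -314.4] [114.6  43.7] 75.1
timer 0.84 [438. 264.  34.  20.] n 494 ztop 0.0215 rect [ 285.9 -354.4] [61.7 67.6] 4.4
timer 0.67 [398. 265.  33.  15.] n 365 ztop 0.0221 rect [ 302.3 -251.2] [46.3 70.2] 15.2
slide_box 0.74 [453. 240.  28.  14.] n 464 ztop 0.0308 rect [ 401.5 -435.4] [42.4 89.2] 11.7
clay_block 0.74 [397. 262.  32.  20.] n 387 ztop 0.022 rect [ 302.3 -251.2] [46.3 70.2] 15.2
```

```bash
python3 - <<'E'
from h import *
f=dict(np.load('top0.npz'))
c=cv2.resize(f['color'][140:380,150:550],(800,480),interpolation=cv2.INTER_CUBIC)
cv2.imwrite('pics/topcrop.png',cv2.cvtColor(c,cv2.COLOR_RGB2BGR))
P=cloud(f)
m=((P[...,2]>.055)&(P[...,2]<.075)&(P[...,0]>.2)&(P[...,0]<.9)).astype(np.uint8)
n,l,s,ce=cv2.connectedComponentsWithStats(m,connectivity=4)
for i in range(1,n):
    if s[i,4]>15: Q=P[l==i];print(s[i],np.round(ce[i]),round(np.median(Q[:,2]),4),rect(Q),np.round(f['color'][l==i].mean(0)))
E
```

```text
[ 238    9  402  240 1638] [443. 131.] 0.0652 (array([ 645.9, -264.3]), array([1016.3,    4.9]), 59.9) [144. 142. 136.]
[302 126  33  48  95] [318. 150.] 0.0647 (array([586.1, -14. ]), array([  1.7, 123.6]), 56.8) [66. 66. 64.]
[433 178  17  25 225] [441. 190.] 0.0654 (array([ 504.7, -281.8]), array([18.7, 53.6]), 70.5) [65. 64. 65.]
[291 181   7   9  19] [294. 185.] 0.0613 (array([508.4,  36.4]), array([ 1.4, 22. ]), 56.0) [68. 68. 67.]
[446 185  14  23 152] [453. 196.] 0.0655 (array([ 492.8, -308. ]), array([12.6, 51.5]), 71.5) [62. 62. 62.]
[458 187  14  26 167] [464. 200.] 0.0652 (array([ 485.6, -333.1]), array([13.1, 55.9]), 69.0) [62. 62. 62.]
[344 190  10  24 210] [348. 202.] 0.0659 (array([474.6, -82.6]), array([50.1, 19.4]), 0.3) [243. 243. 242.]
[468 192  13  26  98] [474. 205.] 0.0644 (array([ 475.4, -354. ]), array([ 6.9, 59. ]), 69.2) [56. 55. 53.]
[181 209  24  13 229] [192. 215.] 0.0597 (array([436.7, 257.8]), array([50.6, 21.9]), 81.2) [246. 246. 245.]
[502 243  44  84 253] [524. 284.] 0.0617 (array([ 307.6, -459.1]), array([  4.5, 198.4]), 64.0) [37. 72. 42.]
[456 260  24  10 173] [468. 264.] 0.0597 (array([ 346. , -342.2]), array([50.2, 15.9]), 82.2) [245. 244. 244.]
```

View pics/topcrop.png

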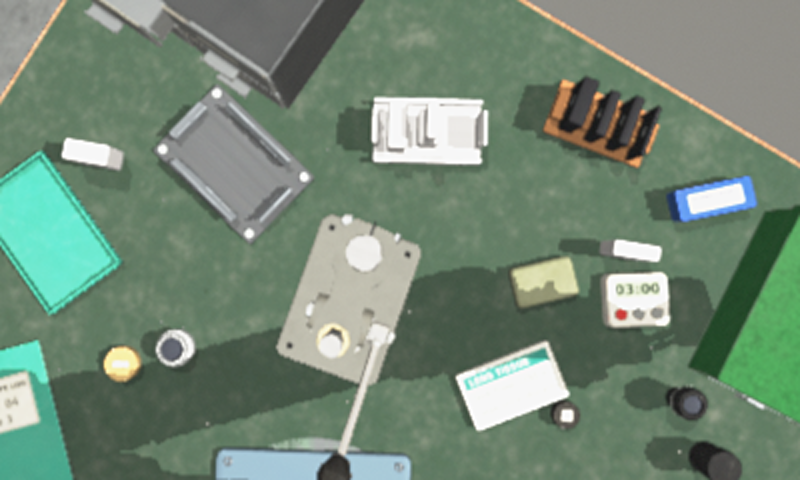

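View pics/scene0.png

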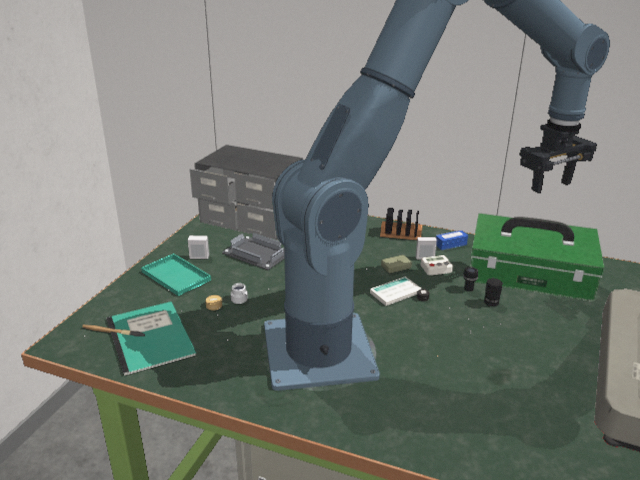

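The top view (crop scale 2) shows the carrier at about (430,130), with one finished section in its left bay. Section B (22 mm) is at (92,153) and section C (16 mm) at (635,250). The rack is at (605,120), the nest at (235,165) and the tray at (55,230). In the scene view the arm hides the carrier.

Plan: B + packer d in one bay, C + b + c in the other. I'll move over the carrier first.

Emit:
apply_moves(
  increments=[
    [[0.014,0.0307,0,0.0704,1],[0.014,0.0307,0,0.0704,1],[0.014,0.0307,0,0.0704,1],[0.014,0.0307,0,0.0704,1],[0.014,0.0307,0,0.0704,1],[0.014,0.0307,0,0.0704,1],[0.014,0.0307,0,0.0704,1],[0.014,0.0307,0,0.0704,1],[0.014,0.0307,0,0.0704,1],[0.014,0.0307,0,0.0704,1],[0.014,0.0307,0,0.0704,1],[0.014,0.0307,0,0.0704,1],[0.014,0.0307,0,0.0704,1],[0.014,0.0307,0,0.0704,1],[0.014,0.0307,0,0.0704,1],[0.014,0.0307,0,0.0704,1],[0.014,0.0307,0,0.0704,1],[0,0,0,0,1]],
  ],
  newtons=15,
)

```text
time: 2.6
ee_pos: [0.4779, -0.0763, 0.2395]
eef_rot: [-0.0, 0.703, 0.711, 0.002]
force: [-1.1, 0.9, 0.0]
gripper_width: 1.004
grasp_force: 0.0
```

```bash
cat >> h.py <<'E'
def yaw():  # angle of tool y (closing line), rad
    q=ctrl.read_state()['eef_rot'];return (2*np.arctan2(q[2],q[1])-np.pi/2+np.pi/2)%np.pi-np.pi/2
def comps(f,z0,z1,minn=60,box=None):
    P=cloud(f);m=(P[...,2]>z0)&(P[...,2]<z1)&(f['depth']>0)
    if box: m&=(P[...,0]>box[0])&(P[...,0]<box[1])&(P[...,1]>box[2])&(P[...,1]<box[3])
    n,l,s,ce=cv2.connectedComponentsWithStats(m.astype(np.uint8),connectivity=4);o=[]
    for i in range(1,n):
        if s[i,4]>=minn:
            Q=P[l==i];r=rect(Q);o.append(r);print(s[i,4],np.round(ce[i]),'z',round(np.median(Q[:,2]),4),*r)
    return o
E
python3 - <<'E'
from h import *
s=ctrl.read_state();print(np.round(s['ee_pos'],4),yaw())
f=ctrl.grab_frame('wrist');save(f,'w1');print(np.round(f['extrinsics'],3).tolist())
B=(.3,.65,-.3,.1)
print('plates');comps(f,.058,.075,box=B)
print('blade');comps(f,.09,.104,box=B)
t=ctrl.grab_frame('top');print('top');comps(t,.058,.075,15,B);comps(t,.09,.104,15,B)
E
```

```text
[ 0.4779 -0.0763  0.2395] 0.011862462043904287
[[1.0, -0.011, -0.006, 0.477], [0.012, 0.964, 0.266, -0.007], [0.003, -0.266, 0.964, 0.385], [0.0, 0.0, 0.0, 1.0]]
plates
949 [437. 104.] z 0.0668 [567.4  -3.1] [  0.8 169. ] 57.0
392 [140. 166.] z 0.0666 [343.  -48.7] [13.1 32. ] 14.1
1682 [312. 212.] z 0.0656 [473.  -82.5] [49.8 20.4] 0.5
311 [312. 250.] z 0.0671 [ 474.1 -112.5] [ 2.8 37.3] 88.9
620 [492. 427.] z 0.0659 [ 635.3 -279.8] [46.1  3.3] 60.3
1264 [343. 427.] z 0.0653 [ 503.1 -281.8] [19.6 53.5] 70.4
138 [311. 441.] z 0.0623 [ 475.7 -297.2] [ 5.2 17.6] 89.1
blade
72 [413.  15.] z 0.0999 [535.2  50.9] [ 1.1 26.6] 57.5
1054 [450. 104.] z 0.0971 [567.5  -3.2] [  0.9 169.2] 57.0
271 [501.  83.] z 0.0998 [595.4  11.6] [  1.9 115.6] 56.9
426 [123. 172.] z 0.097 [342.9 -49.3] [13.  32.2] 10.8
954 [312. 269.] z 0.0992 [ 473.9 -117.3] [37.3 12.1] 0.1
145 [516. 440.] z 0.0945 [ 642.3 -267.1] [15.7  3. ] 62.2
top
69 [441. 129.] z 0.0661 [ 637.2 -278.6] [47.4  3.6] 58.5
67 [304. 171.] z 0.0678 [539.3  16.5] [ 1.3 96.3] 56.9
218 [441. 190.] z 0.0655 [ 504.8 -281.8] [18.2 53.9] 70.0
20 [448. 204.] z 0.0646 [ 477.6 -298.9] [ 5.  17.1] 76.0
68 [444. 125.] z 0.0968 [ 637.6 -278. ] [50.8  2.5] 60.9
15 [310. 156.] z 0.098 [563.6   0.7] [ 1.1 19.9] 58.4
17 [273. 170.] z 0.1003 [533.1  79.1] [21.8  3.1] 55.4
16 [281. 176.] z 0.0998 [521.1  60.1] [18.6  5. ] 51.8
```

View pics/w1.png

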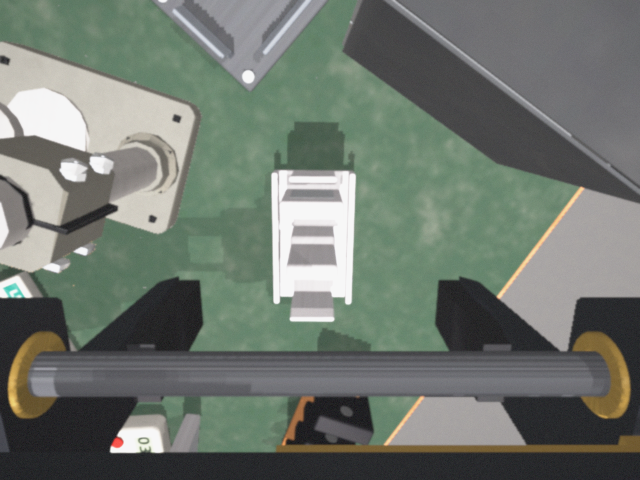

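The wrist view shows the carrier upright at (313,240), the finished section at (312,212) and the blade at (312,290). A microscope stand sits to the left at (90,180), so I'll check how tall it is.

```bash
python3 - <<'E'
from h import *
f=dict(np.load('top0.npz'));P=cloud(f).reshape(-1,3)
# coarse height map, 4 cm cells
g=np.zeros((16,28))
for x,y,z in P:
    i=int((x-.15)/.04);j=int((y+.56)/.04)
    if 0<=i<16 and 0<=j<28 and z<.9: g[i,j]=max(g[i,j],z)
print('y      ',*['%4d'%(-560+40*j) for j in range(28)])
for i in range(16): print('x%4d  '%(150+40*i),*['%4d'%(1000*v) for v in g[i]])
E
```

```text
y       -560 -520 -480 -440 -400 -360 -320 -280 -240 -200 -160 -120  -80  -40    0   40   80  120  160  200  240  280  320  360  400  440  480  520
x 150    310  101   98   64   59    5   22   21   19   21    4   15  299  303   15   14   16    6    5   22    4   12   12   16   15   15   14    5
x 190    326  344  102  101   59    4    4   21   18   18   15    4  252  200   27   22    4   38   39   22    5   13   11   11   11    5    5    6
x 230    324  346  102  102   22   25    4   19   17    5    5  178  210  257  198   23    5   38   38    5    5   19    4    5    5    5    6    3
x 270    146  133  102   96   27   26   24   26   26    4    4   25  201  201  182    4    6    7    5   15   18   16   16    4    5    5    4    0
x 310    103  103  102    5   62   63   60   25   25    5    4  192  217  218   26    7    8    5    4   17   18    7   18   17    4    5    3    0
x 350    102  102   98   34   33   63   60    4    6    4    4  193  202  199   23   32   32   30    4    5   16   16    7   17   18    5    0    0
x 390      5  101   35   34   34    7    4    5    4    5    5  
[... 715 characters left out ...]
572    7    4    5    6    4  191  194  193  194  193  195  194  194  188    5    3    0    0    0    0    0
x 630      0    0    0    0    0    0  544  534  497    5    5    5  193  194  195  194  194  194  194  197  193    5    0    0    0    0    0    0
x 670      0    0    0    0    0    0    0    0  478  460  422    6    5  189  194  194  193  194  195  194    0    0    0    0    0    0    0    0
x 710      0    0    0    0    0    0    0    0    0    0  413  383    5    4    3  194  195  194  195  192    0    0    0    0    0    0    0    0
x 750      0    0    0    0    0    0    0    0    0    0    0  346  347  307    5    4    0  194  193    0    0    0    0    0    0    0    0    0
```

Emit:
apply_moves(
  increments=[
    [[-0.003,-0.0063,-0.03,-0.012,1],[0,0,-0.035,0,1],[0,0,-0.035,0,1],[0,0,-0.035,0,1],[0,0,-0.025,0,1],[0,0,-0.02,0,1],[0,0,-0.02,0,1],[0,0,0,0,0.5],[0,0,0,0,0.4],[0,0,0,0,0.4],[0,0,0,0,0.4],[0,0,0,0,0.4],[0,0,0,0,0.4],[0,0,0,0,0.4]],
  ],
  newtons=20,
)

```text
time: 3.87
ee_pos: [0.473, -0.0899, 0.0396]
eef_rot: [0.001, 0.711, 0.703, 0.0]
force: [-2.2, 0.1, 7.6]
gripper_width: 0.566
grasp_force: 20.0
```

```bash
python3 - <<'E'
from h import *
f=dict(np.load('top0.npz'));P=cloud(f).reshape(-1,3)
for y in np.arange(-.18,.06,.02):
    m=(P[:,2]>.08)&(P[:,2]<.3)&(P[:,0]>.2)&(P[:,0]<.45)&(P[:,1]>y)&(P[:,1]<y+.02)
    if m.any(): print(round(y,2),'xmax',np.sort(P[m,0])[-4:].round(3))
s=ctrl.read_state();print(s['ee_pos'],s['force'],s['moment'])
E
```

```text
-0.1 xmax [0.349 0.351 0.351 0.353]
-0.08 xmax [0.358 0.36  0.362 0.363]
-0.06 xmax [0.363 0.365 0.365 0.365]
-0.04 xmax [0.369 0.369 0.369 0.369]
-0.02 xmax [0.293 0.293 0.295 0.295]
-0.0 xmax [0.276 0.278 0.28  0.281]
[ 0.47296759 -0.08985076  0.0395999 ] [-2.18760797  0.07555919  7.56736552] [-0.09803874  0.15447307 -0.00312876]
```

Emit:
apply_moves(
  increments=[
    [[0,0,0,0,0.7],[0,0,0,0,0.8],[0,0,0,0,0.8],[0,0.007,0.001,0,0.8],[0,0,0,0,0.8],[0,0,0,0,0.8]],
  ],
)

```text
time: 4.37
ee_pos: [0.4724, -0.0818, 0.0398]
eef_rot: [-0.0, 0.711, 0.703, 0.0]
force: [0.3, 0.1, -0.4]
gripper_width: 0.799
grasp_force: 0.0
```

Emit:
apply_moves(
  increments=[
    [[0,0,0,0,0.4],[0,0,0,0,0.4],[0,0,0,0,0.4],[0,0,0,0,0.4],[0,0,0,0,0.4],[0,0,0,0,0.4],[0,0,0.01,0,0.4],[0,0,0.02,0,0.4],[0,0,0.03,0,0.4],[0,0,0.035,0,0.4],[0,0,0.035,0,0.4],[0,0,0.035,0,0.4],[0,0,0.035,0,0.4],[0,0,0.02,0,0.4],[0,0,0,0,0.4]],
  ],
)

```text
time: 5.62
ee_pos: [0.4745, -0.0825, 0.2646]
eef_rot: [0.003, 0.711, 0.703, 0.002]
force: [0.6, 0.2, -1.5]
gripper_width: 0.565
grasp_force: 20.0
```

Emit:
apply_moves(
  increments=[
    [[-0.01,0.033,0,0,0.4],[-0.01,0.033,0,0,0.4],[-0.01,0.033,0,0,0.4],[-0.01,0.033,0,0,0.4],[-0.01,0.033,0,0,0.4],[-0.01,0.033,0,0,0.4],[-0.01,0.033,0,0,0.4],[-0.01,0.033,0,0,0.4],[-0.01,0.033,0,0,0.4],[-0.01,0.033,0,0,0.4],[-0.01,0.033,0,0,0.4],[-0.01,0.033,0,0,0.4],[0,0,0,0,0.4],[0,0,0,0,0.4]],
  ],
)

```text
time: 6.78
ee_pos: [0.3505, 0.3147, 0.2589]
eef_rot: [-0.001, 0.71, 0.705, -0.001]
force: [0.5, -1.3, -1.3]
gripper_width: 0.562
grasp_force: 20.0
```

Emit:
apply_moves(
  increments=[
    [[0,0,-0.035,0,0.4],[0,0,-0.038,0,0.4],[0,0,-0.038,0,0.4],[0,0,-0.038,0,0.4],[0,0,-0.03,0,0.4],[0,0,-0.02,0,0.4],[0,0,-0.01,0,0.4],[0,0,-0.007,0,0.4],[0,0,-0.0055,0,0.4],[0,0,0,0,0.4],[0,0,0,0,0.4],[0,0,0,0,0.4]],
  ],
)

```text
time: 7.78
ee_pos: [0.353, 0.3139, 0.0392]
eef_rot: [0.0, 0.711, 0.703, 0.001]
force: [-0.4, 0.6, -1.7]
gripper_width: 0.566
grasp_force: 20.0
```

Emit:
apply_moves(
  increments=[
    [[0,0,-0.002,0,0.4],[0,0,-0.0015,0,0.4],[0,0,0,0,0.4],[0,0,0,0,0.6],[0,0,0,0,0.8],[0,0,0,0,0.9],[0,0,0,0,0.9],[0,0,0,0,0.9],[0,0,0.02,0,0.9],[0,0,0.035,0,0.9],[0,0,0.035,0,0.9],[0,0,0.03,0,0.9]],
  ],
)

```text
time: 8.78
ee_pos: [0.352, 0.3136, 0.1564]
eef_rot: [-0.0, 0.711, 0.703, -0.0]
force: [1.2, 0.1, 0.0]
gripper_width: 0.904
grasp_force: 0.0
```

Emit:
apply_moves(
  increments=[
    [[0.007,-0.005,0,0.119,1],[0.007,-0.005,0,0.119,1],[0.007,-0.005,0,0.119,1],[0.007,-0.005,0,0.119,1],[0.007,-0.005,0,0.119,1],[0.007,-0.005,0,0.119,1],[0.007,-0.005,0,0.119,1],[0.007,-0.005,0,0.119,1],[0.007,-0.005,0,0.119,1],[0.007,-0.005,0,0.119,1],[0.007,-0.004,0,0.119,1],[0.007,-0.003,0,0.119,1],[0,0,0,0,1],[0,0,0,0,1]],
  ],
)

```text
time: 9.95
ee_pos: [0.4362, 0.2564, 0.1545]
eef_rot: [-0.0, 0.08, 0.997, 0.0]
force: [-0.9, 0.6, -0.2]
gripper_width: 0.999
grasp_force: 0.0
```

```bash
python3 - <<'E'
from h import *
s=ctrl.read_state();print(np.round(s['ee_pos'],4),np.degrees(yaw()),s['joints'][6])
f=ctrl.grab_frame('wrist');save(f,'w2')
comps(f,.052,.07,box=(.25,.55,.2,.5))
t=ctrl.grab_frame('top');print('top');comps(t,.052,.07,15,(.25,.55,.2,.5))
E
```

```text
[0.4362 0.2564 0.1545] 80.86829534843896 0.22346774366442265
3898 [398.  66.] z 0.0616 [353.1 313.8] [20.4 50. ] 89.7
3123 [321. 228.] z 0.0596 [434.6 258.5] [50.2 22. ] 81.0
top
```

View pics/w2.png

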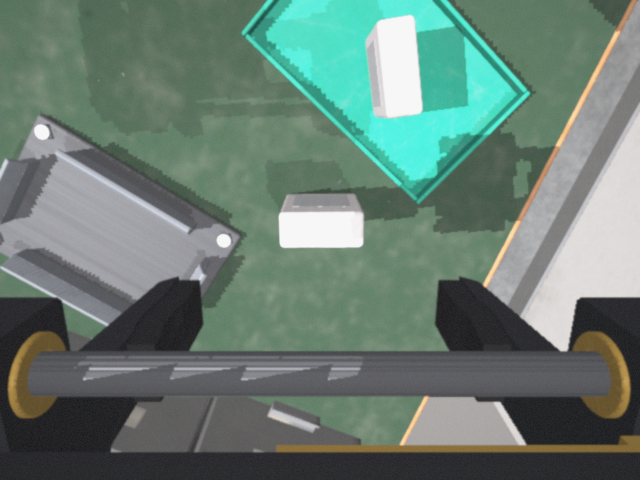

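The wrist view shows the finished section upright in the tray at (395,65) and section B at (321,220). The wrist measurements agree with the place where I released the finished section.

Emit:
apply_moves(
  increments=[
    [[-0.0016,0.002,-0.03,0,1],[0,0,-0.035,0,1],[0,0,-0.03,0,1],[0,0,-0.016,0,1],[0,0,-0.01,0,1],[0,0,0,0,0.5],[0,0,0,0,0.4],[0,0,0,0,0.4],[0,0,0,0,0.4],[0,0,0,0,0.4],[0,0,0,0,0.4],[0,0,0,0,0.4],[0,0,0,0,0.4]],
  ],
  newtons=20,
)

```text
time: 11.13
ee_pos: [0.4352, 0.2586, 0.0344]
eef_rot: [0.001, 0.078, 0.997, 0.0]
force: [0.1, -1.6, 6.0]
gripper_width: 0.57
grasp_force: 20.0
```

Emit:
apply_moves(
  increments=[
    [[0,0,0.01,0,0.4],[0,0,0.03,0,0.4],[0,0,0.035,0,0.4],[0,0,0.038,0,0.4],[0,0,0.038,0,0.4],[0,0,0.038,0,0.4],[0,0,0.037,0,0.4],[0,0,0,0,0.4]],
  ],
)

```text
time: 11.8
ee_pos: [0.4366, 0.2613, 0.2665]
eef_rot: [0.004, 0.077, 0.997, 0.003]
force: [0.5, 1.2, -0.4]
gripper_width: 0.567
grasp_force: 20.0
```

Emit:
apply_moves(
  increments=[
    [[0.003,-0.0277,0,-0.1175,0.4],[0.003,-0.0277,0,-0.1175,0.4],[0.003,-0.0277,0,-0.1175,0.4],[0.003,-0.0277,0,-0.1175,0.4],[0.003,-0.0277,0,-0.1175,0.4],[0.003,-0.0277,0,-0.1175,0.4],[0.003,-0.0277,0,-0.1175,0.4],[0.003,-0.0277,0,-0.1175,0.4],[0.003,-0.0277,0,-0.1175,0.4],[0.003,-0.0277,0,-0.1175,0.4],[0.003,-0.0277,0,-0.1175,0.4],[0.003,-0.0277,0,-0.1175,0.4],[0,0,0,0,0.4],[0,0,0,0,0.4],[0,0,0,0,0.4],[0,0,0,0,0.4]],
  ],
)

```text
time: 13.13
ee_pos: [0.4705, -0.0724, 0.2597]
eef_rot: [-0.0, 0.704, 0.71, 0.0]
force: [0.1, 0.0, -1.7]
gripper_width: 0.566
grasp_force: 20.0
```

```bash
cat >> h.py <<'E'
def look(n=None,box=(.38,.6,-.3,.05)):
    s=ctrl.read_state();print('tcp',np.round(s['ee_pos'],4),'psi',round(np.degrees(yaw()),2),'w',round(float(s['gripper_width']),3))
    f=ctrl.grab_frame('wrist')
    if n: save(f,n)
    print('held/any');comps(f,.2,.3,200,(.2,.8,-.6,.6))
    print('blade');comps(f,.09,.104,box=box);print('plates');comps(f,.058,.075,box=box);print('walls');comps(f,.014,.026,box=box)
    print('ends');comps(f,.036,.056,box=box)
    return f
E
python3 - <<'E'
from h import *
look('w3')
E
```

```text
tcp [ 0.4705 -0.0724  0.2597] psi 0.52 w 0.566
held/any
4468 [ 34. 213.] z 0.2144 [336.1 -51.7] [33.4 27.7] 81.1
20729 [318. 305.] z 0.2837 [470.6 -69.3] [82.9 19.7] 0.4
blade
96 [437.  46.] z 0.0997 [548.7  39.4] [ 1.4 39.9] 57.7
655 [429.  92.] z 0.0973 [548.3   9.3] [  1.  123.1] 57.2
82 [484.  82.] z 0.0999 [582.8  17.2] [ 1.3 39.2] 56.8
plates
585 [419.  94.] z 0.067 [548.2   9.2] [  0.8 123.2] 57.1
193 [322. 245.] z 0.0641 [ 473.9 -112.5] [ 2.9 37.4] 89.2
1131 [351. 414.] z 0.0653 [ 503.5 -281.6] [19.2 54.1] 70.3
144 [321. 428.] z 0.0633 [ 476.4 -298.7] [ 5.9 18. ] 76.8
walls
125 [237.  54.] z 0.0224 [399.7  44. ] [ 5.6 18.2] 41.8
281 [408.  96.] z 0.0203 [548.    9.4] [  0.6 122.5] 57.0
440 [286. 210.] z 0.0215 [440.1 -92.3] [ 5.6 71.2] 0.3
75 [321. 173.] z 0.0202 [473.5 -56.7] [36.4  0.6] 0.3
446 [358. 210.] z 0.0214 [507.3 -92. ] [ 5.3 71.1] 0.0
124 [322. 225.] z 0.0207 [ 473.6 -106.4] [37.1  2.6] 1.4
ends
584 [413.  95.] z 0.0465 [548.1   9.3] [  0.7 123.1] 57.0
351 [323. 179.] z 0.0517 [473.8 -58.7] [37.8  7.6] 0.6
547 [322. 236.] z 0.0473 [ 473.9 -109.4] [37.5  8.5] 0.3
308 [363. 401.] z 0.0502 [ 510. -275.] [ 2.8 45.8] 70.1
197 [320. 417.] z 0.0486 [ 476.3 -296.9] [ 6.  18.9] 89.7
```

View pics/w3.png

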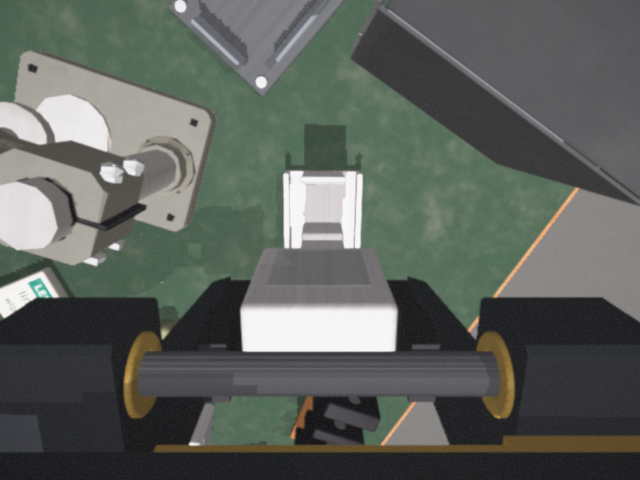

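The wrist view shows B held above the carrier at (320,290). The old bay at (322,205) is empty and the carrier hasn't moved.

Emit:
apply_moves(
  increments=[
    [[0.0016,-0.001,-0.02,0,0.4],[0.0016,-0.0011,-0.035,0,0.4],[0,0,-0.035,0,0.4],[0,0,-0.035,0,0.4],[0,0,-0.03,0,0.4],[0,0,-0.015,0,0.4],[0,0,0,0,0.4],[0,0,0,0,0.4],[0,0,0,0,0.4]],
  ],
)

```text
time: 13.93
ee_pos: [0.475, -0.0754, 0.0909]
eef_rot: [0.001, 0.705, 0.71, 0.001]
force: [-0.7, -0.4, -2.0]
gripper_width: 0.567
grasp_force: 20.0
```

Emit:
apply_moves(
  increments=[
    [[-0.001,0.0007,0,0,0.4],[0,0,-0.008,0,0.4],[0,0,-0.01,0,0.4],[0,0,-0.01,0,0.4],[0,0,-0.01,0,0.4],[0,0,-0.007,0,0.4],[0,0,-0.004,0,0.4],[0,0,0,0,0.4],[0,0,0,0,0.4]],
  ],
)

```text
time: 14.68
ee_pos: [0.4728, -0.0751, 0.0403]
eef_rot: [-0.0, 0.705, 0.709, -0.0]
force: [0.1, 0.1, -0.5]
gripper_width: 0.567
grasp_force: 20.0
```

Emit:
apply_moves(
  increments=[
    [[0,0,0,0,0.6],[0,0,0,0,0.8],[0,0,0,0,1],[0,0,0,0,1],[0,0,0.015,0,1],[0,0,0.03,0,1],[0,0,0.03,0,1],[0,0,0.03,0,1],[0.0043,-0.0295,0.02,-0.05,1],[0.0043,-0.0295,0,-0.05,1],[0.0043,-0.0295,0,-0.05,1],[0.0043,-0.0295,0,-0.05,1],[0.0043,-0.0295,0,-0.05,1],[0.0043,-0.0295,0,-0.05,1],[0.0043,-0.0295,0,-0.05,1],[0,0,0,0,1],[0,0,0,0,1],[0,0,0,0,1]],
  ],
)

```text
time: 16.18
ee_pos: [0.503, -0.2808, 0.1656]
eef_rot: [-0.0, 0.817, 0.576, 0.0]
force: [-0.9, 0.5, -0.4]
gripper_width: 1.003
grasp_force: 0.0
```

```bash
python3 - <<'E'
from h import *
f=look('w4',(.38,.6,-.4,.05))
E
```

```text
tcp [ 0.503  -0.2808  0.1656] psi -19.65 w 1.003
held/any
73999 [322. 400.] z 0.2468 [ 507.  -269.8] [ 47.  126.4] 70.4
blade
357 [519. 301.] z 0.0972 [ 596.4 -346.7] [15.  2.] 58.5
plates
2697 [321. 231.] z 0.0656 [ 504.  -282.2] [18.3 53.5] 69.9
1701 [316. 275.] z 0.0654 [ 491.5 -308.1] [11.9 51.6] 70.0
344 [496. 281.] z 0.0672 [ 595.8 -347.7] [17.6  1.9] 60.9
1804 [319. 313.] z 0.0653 [ 484.4 -333.5] [12.7 55.6] 70.2
1034 [314. 341.] z 0.0646 [ 474.9 -351. ] [ 6.  57.7] 70.4
walls
1150 [156.  51.] z 0.0212 [ 440.8 -146.3] [ 5.8 65.3] 0.3
283 [189.   8.] z 0.0197 [ 472.  -129.8] [ 1.8 32.2] 88.9
613 [260.  33.] z 0.0215 [ 508.1 -158.2] [41.2  6.3] 90.0
154 [228.  82.] z 0.0199 [ 474.7 -178.5] [37.3  5.5] 8.4
859 [317. 195.] z 0.025 [ 508.8 -268.1] [14.2 52.2] 69.9
225 [469. 261.] z 0.0199 [ 593.4 -351.6] [26.8  1.8] 59.4
177 [317. 248.] z 0.0232 [ 493.1 -303.9] [ 2.8 51.8] 70.2
ends
233 [163.   3.] z 0.0434 [ 464.1 -129.6] [ 3.6 18.1] 77.9
799 [214.  78.] z 0.0519 [ 474.3 -176.6] [37.8  7.8] 0.1
572 [321. 212.] z 0.047 [ 506.7 -274. ] [ 1.7 52.6] 70.1
771 [316. 259.] z 0.0466 [ 493.1 -303.5] [ 2.9 51.5] 70.7
363 [483. 270.] z 0.046 [ 595.2 -348.8] [19.9  2.3] 56.7
989 [319. 295.] z 0.0467 [ 486.  -328.5] [ 3.7 55.7] 70.3
802 [314. 328.] z 0.0489 [ 475.2 -350.3] [ 4.2 57.8] 69.2
```

View pics/w4.png

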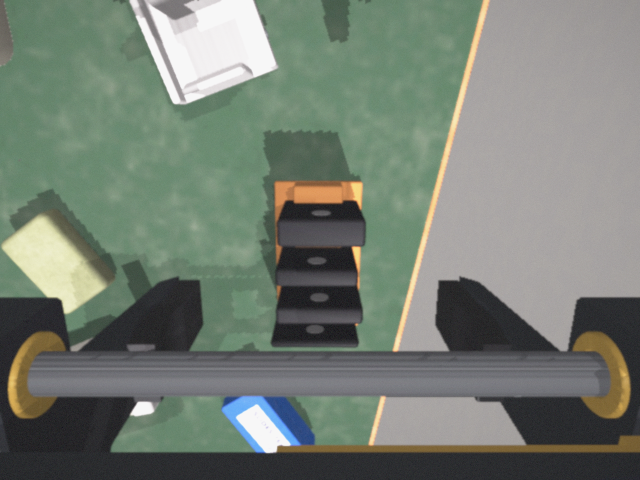

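The wrist view shows the rack with packers d, c, b and a from top to bottom at rows 232, 275, 313 and 340. Part of the carrier is at top left.

Emit:
apply_moves(
  increments=[
    [[0.001,-0.0014,-0.03,0,1],[0,0,-0.035,0,1],[0,0,-0.03,0,1],[0,0,-0.02,0,1],[0,0,-0.01,0,1],[0,0,0,0,0.8],[0,0,0,0,0.5],[0,0,0,0,0.4],[0,0,0,0,0.4],[0,0,0,0,0.4],[0,0,0,0,0.4],[0,0,0,0,0.4],[0,0,0,0,0.4]],
  ],
  newtons=20,
)

```text
time: 17.32
ee_pos: [0.5046, -0.2836, 0.0418]
eef_rot: [0.001, 0.818, 0.576, 0.0]
force: [-1.8, 1.2, 6.5]
gripper_width: 0.611
grasp_force: 20.0
```

Emit:
apply_moves(
  increments=[
    [[0,0,0.01,0,0.4],[0,0,0.025,0,0.4],[0,0,0.035,0,0.4],[0,0,0.035,0,0.4],[0,0,0.035,0,0.4],[0,0,0.03,0,0.4],[-0.0044,0.027,0,0.05,0.4],[-0.0044,0.027,0,0.05,0.4],[-0.0044,0.027,0,0.05,0.4],[-0.0044,0.027,0,0.05,0.4],[-0.0044,0.027,0,0.05,0.4],[-0.0044,0.027,0,0.05,0.4],[-0.0044,0.027,0,0.05,0.4],[0,0,0,0,0.4],[0,0,0,0,0.4],[0,0,0,0,0.4]],
  ],
)

```text
time: 18.65
ee_pos: [0.4733, -0.095, 0.2111]
eef_rot: [0.0, 0.705, 0.709, -0.0]
force: [-0.1, -0.3, -1.2]
gripper_width: 0.61
grasp_force: 20.0
```

```bash
python3 - <<'E'
from h import *
look('w5',(.4,.54,-.2,-.04))
E
```

```text
tcp [ 0.4733 -0.095   0.2111] psi 0.29 w 0.61
held/any
85701 [315. 360.] z 0.2911 [473.4 -82.7] [116.8  46.6] 0.3
blade
661 [326. 245.] z 0.0985 [ 478.4 -108.8] [37.7  5.5] 0.7
plates
2318 [323. 176.] z 0.0656 [476.6 -69. ] [49.7 22.3] 1.4
329 [326. 230.] z 0.067 [ 478.4 -107.5] [37.6  3.1] 1.1
walls
738 [365. 198.] z 0.0214 [512.2 -94.3] [ 6.4 86.7] 1.2
716 [283. 198.] z 0.0214 [444.2 -95.3] [ 6.2 86.4] 1.4
142 [325. 207.] z 0.0203 [ 478.4 -101.1] [ 2.6 37. ] 89.9
ends
692 [323. 153.] z 0.0514 [476.4 -54.2] [47.8  9. ] 1.3
694 [325. 219.] z 0.0474 [ 478.  -103.8] [37.6  8.5] 3.4
```

View pics/w5.png

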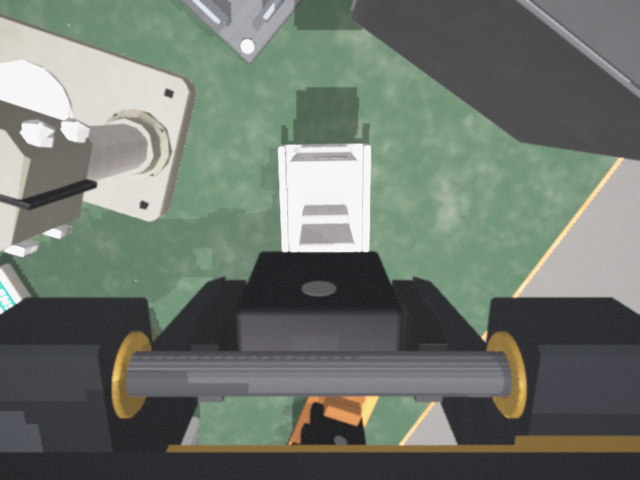

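The carrier has been knocked about 5 mm in +x and +y and turned 1.3°. The view shows it at (325,200), with B standing in the upper bay. I'll retarget d to (0.478, -0.0914).

Emit:
apply_moves(
  increments=[
    [[0.0046,0.0036,-0.02,0.018,0.4],[0,0,-0.035,0,0.4],[0,0,-0.03,0,0.4],[0,0,-0.02,0,0.4],[0,0,0,0,0.4],[0,0,0,0,0.4],[0,0,0,0,0.4]],
  ],
)

```text
time: 19.28
ee_pos: [0.4789, -0.0912, 0.1068]
eef_rot: [0.001, 0.699, 0.715, 0.0]
force: [0.2, 0.3, -1.0]
gripper_width: 0.612
grasp_force: 20.0
```

```bash
python3 - <<'E'
from h import *
f=look(None,(.4,.54,-.2,-.04))
P=cloud(f);z=ctrl.read_state()['ee_pos'][2]
m=(P[...,2]>z-.03)&(P[...,2]<z+.02)&(abs(P[...,0]-.478)<.015)&(P[...,1]>-.1)&(P[...,1]<-.05)
for a,b in((-.03,-.015),(-.015,0),(0,.02)):
    k=m&(P[...,2]>z+a)&(P[...,2]<=z+b);print('face y',a,k.sum(),np.percentile(P[k][:,1],[10,50,90]) if k.any() else '')
E
```

```text
tcp [ 0.4789 -0.0912  0.1068] psi 1.3 w 0.612
held/any
17858 [319. 465.] z 0.206 [478.6 -67.6] [90.2  4.2] 1.7
blade
1703 [318. 270.] z 0.0975 [478.9 -81.6] [52.5  1.7] 1.3
plates
5190 [315. 216.] z 0.0656 [476.8 -68.7] [50.1 21.7] 1.5
60 [333. 251.] z 0.0739 [485.5 -81.5] [18.2  0.7] 1.3
walls
181 [318. 168.] z 0.0214 [477.3 -51.6] [37.1  0.6] 1.3
779 [257. 209.] z 0.0216 [444.  -79.4] [ 6.3 54.4] 1.5
871 [376. 209.] z 0.0214 [511.2 -75.5] [ 5.3 49.6] 1.3
ends
1672 [316. 182.] z 0.0515 [476.5 -54.3] [48.4  9. ] 1.4
200 [316. 398.] z 0.0527 [ 479.9 -173.9] [37.   3.8] 1.5
face y -0.03 863 [-0.0819021  -0.08151395 -0.08113818]
face y -0.015 1111 [-0.08192845 -0.08153956 -0.081122  ]
face y 0 2069 [-0.0819628  -0.08145181 -0.08101903]
```

Emit:
apply_moves(
  increments=[
    [[-0.001,0.0003,-0.008,0,0.4],[0,0,-0.01,0,0.4],[0,0,-0.01,0,0.4],[0,0,-0.01,0,0.4],[0,0,-0.01,0,0.4],[0,0,-0.009,0,0.4],[0,0,-0.005,0,0.4],[0,0,-0.003,0,0.4],[0,0,0,0,0.4],[0,0,0,0,0.4]],
  ],
)

```text
time: 20.17
ee_pos: [0.476, -0.0902, 0.0406]
eef_rot: [-0.0, 0.699, 0.716, -0.001]
force: [-3.2, 0.2, 4.9]
gripper_width: 0.61
grasp_force: 20.0
```

Emit:
apply_moves(
  increments=[
    [[0,0,0.0008,0,0.4],[0,0,0,0,0.7],[0,0,0,0,0.9],[0,0,0,0,1],[0,0,0.015,0,1],[0,0,0.03,0,1],[0,0,0.035,0,1],[0,0,0.035,0,1],[0,-0.02,0.03,0,1],[0,-0.03,0.015,0,1],[0,-0.03,0,0,1],[0,0,0,0,1]],
  ],
)

```text
time: 21.17
ee_pos: [0.4769, -0.1773, 0.2024]
eef_rot: [0.002, 0.702, 0.713, -0.001]
force: [-0.5, -0.9, -0.7]
gripper_width: 0.999
grasp_force: 0.0
```

Emit:
apply_moves(
  increments=[
    [[-0.008,-0.0115,0,-0.1153,1],[-0.008,-0.0115,0,-0.1153,1],[-0.008,-0.0115,0,-0.1153,1],[-0.008,-0.0115,0,-0.1153,1],[-0.008,-0.0115,0,-0.1153,1],[-0.008,-0.0115,0,-0.1153,1],[-0.008,-0.0115,0,-0.1153,1],[-0.008,-0.0115,0,-0.1153,1],[-0.009,-0.0115,0,-0.1153,1],[-0.009,-0.0115,0,-0.1153,1],[-0.009,-0.0115,0,-0.1153,1],[-0.01,-0.0115,0,-0.1153,1],[-0.01,-0.0115,0,-0.1153,1],[-0.01,-0.0115,0,-0.1153,1],[-0.01,-0.0115,0,-0.1153,1],[0,0,0,0,1],[0,0,0,0,1]],
  ],
)

```text
time: 22.58
ee_pos: [0.3457, -0.3427, 0.2013]
eef_rot: [-0.0, 0.998, -0.067, -0.0]
force: [-0.3, 0.4, 0.3]
gripper_width: 1.0
grasp_force: 0.0
```

```bash
python3 - <<'E'
from h import *
s=ctrl.read_state();print(np.round(s['ee_pos'],4),np.degrees(yaw()),s['joints'][6])
f=ctrl.grab_frame('wrist')
print('C');comps(f,.052,.07,box=(.25,.45,-.5,-.25))
t=ctrl.grab_frame('top')
B=(.40,.54,-.2,-.03)
print('top');comps(t,.058,.075,15,B);comps(t,.09,.104,15,B)
E
```

```text
[ 0.3457 -0.3427  0.2013] 82.36886890014213 -1.1376791567083788
C
65 [299.  57.] z 0.0636 [ 448.5 -343.2] [6.5 2.8] 89.2
1936 [512. 199.] z 0.06 [ 334.9 -473.8] [  2.2 119.6] 64.1
1633 [319. 214.] z 0.0596 [ 345.1 -342.6] [49.9 15.7] 82.1
top
448 [346. 200.] z 0.0656 [477.6 -77.6] [52.6 39.1] 1.6
102 [363. 197.] z 0.0988 [ 480.1 -111.3] [38.2 10.6] 2.0
```

B and packer d are level in the bay: the top camera shows a 53 x 39 block. Next I'll pick up C.

Emit:
apply_moves(
  increments=[
    [[-0.0005,0,-0.03,0,1],[0,0,-0.035,0,1],[0,0,-0.035,0,1],[0,0,-0.035,0,1],[0,0,-0.02,0,1],[0,0,-0.011,0,1],[0,0,0,0,0.8],[0,0,0,0,0.5],[0,0,0,0,0.4],[0,0,0,0,0.4],[0,0,0,0,0.4],[0,0,0,0,0.4],[0,0,0,0,0.4],[0,0,0,0,0.4]],
  ],
  newtons=20,
)

```text
time: 23.85
ee_pos: [0.3458, -0.3433, 0.0364]
eef_rot: [0.001, 0.998, -0.067, 0.001]
force: [0.0, 0.4, 7.0]
gripper_width: 0.565
grasp_force: 20.0
```

Emit:
apply_moves(
  increments=[
    [[0,0,0.01,0,0.4],[0,0,0.025,0,0.4],[0,0,0.035,0,0.4],[0,0,0.035,0,0.4],[0,0,0.035,0,0.4],[0,0,0.03,0,0.4],[0,0,0,0,0.4]],
  ],
)

```text
time: 24.43
ee_pos: [0.3478, -0.3449, 0.2117]
eef_rot: [0.003, 0.998, -0.067, 0.004]
force: [-0.1, -0.8, 0.2]
gripper_width: 0.566
grasp_force: 20.0
```

Emit:
apply_moves(
  increments=[
    [[0.0088,0.0123,0,0.1152,0.4],[0.0088,0.0123,0,0.1152,0.4],[0.0088,0.0123,0,0.1152,0.4],[0.0088,0.0123,0,0.1152,0.4],[0.0088,0.0123,0,0.1152,0.4],[0.0088,0.0123,0,0.1152,0.4],[0.0088,0.0123,0,0.1152,0.4],[0.0088,0.0123,0,0.1152,0.4],[0.0088,0.0123,0,0.1152,0.4],[0.0088,0.0123,0,0.1152,0.4],[0.0088,0.0123,0,0.1152,0.4],[0.0088,0.0123,0,0.1152,0.4],[0.0088,0.0123,0,0.1152,0.4],[0.0088,0.0123,0,0.1152,0.4],[0.0088,0.0123,0,0.1152,0.4],[0,0,0,0,0.4],[0,0,0,0,0.4],[0,0,0,0,0.4]],
  ],
)

```text
time: 25.93
ee_pos: [0.4764, -0.1593, 0.2052]
eef_rot: [-0.0, 0.701, 0.714, -0.001]
force: [-0.3, 0.5, -1.8]
gripper_width: 0.565
grasp_force: 20.0
```

```bash
cat >> h.py <<'E'
def face(f):
    P=cloud(f);s=ctrl.read_state()['ee_pos'];x,y,z=s
    k=(abs(P[...,2]-z+.005)<.02)&(abs(P[...,0]-x)<.015)&(P[...,1]>y-.01)&(P[...,1]<y+.03)
    print('face-tcp mm',np.round(1000*(np.percentile(P[k][:,1],[10,50,90])-y),2),k.sum())
E
python3 - <<'E'
from h import *
f=look('w6',(.4,.54,-.2,-.04));face(f)
E
```

```text
tcp [ 0.4764 -0.1593  0.2052] psi 1.05 w 0.565
held/any
88498 [319. 366.] z 0.2861 [ 476.6 -147. ] [112.9  46.4] 1.2
blade
1362 [324. 151.] z 0.0993 [ 478.5 -112.5] [37.4 12.1] 1.0
plates
5168 [322.  92.] z 0.0656 [476.5 -78. ] [53.7 40.1] 1.1
100 [322. 138.] z 0.0657 [ 477.7 -106.5] [33.4  0.6] 2.0
walls
1118 [279. 138.] z 0.0215 [ 444.9 -113.3] [  5.6 121.2] 1.1
1192 [366. 136.] z 0.0214 [ 512.5 -112. ] [  6.4 121.2] 1.1
154 [323. 212.] z 0.0203 [ 479.6 -167.8] [37.7  1.6] 1.6
ends
652 [322.  53.] z 0.0517 [477.3 -53.1] [37.9  6.3] 1.2
532 [323. 132.] z 0.0475 [ 478. -104.] [37.4  7.5] 2.3
751 [323. 224.] z 0.0487 [ 479.7 -170.8] [37.8  7.6] 0.7
face-tcp mm [7.02 7.46 7.86] 3316
```

View pics/w6.png

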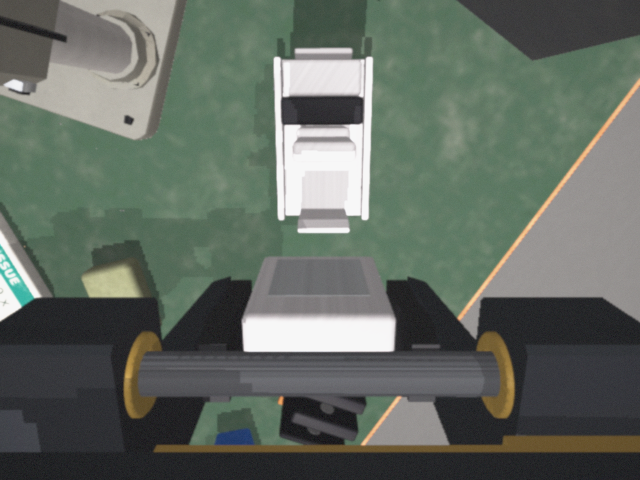

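The wrist view shows B and d packed in the upper bay at (322,90), and the empty lower bay at (323,190). C is held ready.

Emit:
apply_moves(
  increments=[
    [[0.0031,0.0006,-0.02,0,0.4],[0,0,-0.03,0,0.4],[0,0,-0.03,0,0.4],[0,0,-0.025,0,0.4],[0,0,-0.005,0,0.4],[0,0,0,0,0.4],[0,0,0,0,0.4],[0,0,0,0,0.4]],
  ],
)

```text
time: 26.65
ee_pos: [0.4816, -0.1583, 0.0971]
eef_rot: [0.001, 0.7, 0.715, 0.0]
force: [-0.3, 0.5, -1.7]
gripper_width: 0.564
grasp_force: 20.0
```

Emit:
apply_moves(
  increments=[
    [[-0.0012,-0.0004,-0.01,0,0.4],[0,0,-0.01,0,0.4],[0,0,-0.01,0,0.4],[0,0,-0.01,0,0.4],[0,0,-0.007,0,0.4],[0,0,-0.004,0,0.4],[0,0,-0.002,0,0.4],[0,0,0,0,0.4],[0,0,0,0,0.4]],
  ],
)

```text
time: 27.4
ee_pos: [0.4794, -0.158, 0.0425]
eef_rot: [0.0, 0.699, 0.715, 0.0]
force: [0.3, 1.0, -1.7]
gripper_width: 0.566
grasp_force: 20.0
```

Emit:
apply_moves(
  increments=[
    [[0,-0.0006,-0.001,0,0.4],[0,0,0,0,0.4],[0,0,0,0,0.7],[0,0,0,0,0.9],[0,0,0,0,1],[0,0,0.015,0,1],[0,0,0.03,0,1],[0,0,0.035,0,1],[0,0,0.03,0,1],[0.0024,-0.0295,0.02,-0.074,1],[0.0024,-0.0295,0,-0.074,1],[0.0024,-0.0295,0,-0.074,1],[0.0024,-0.0295,0,-0.074,1],[0.0024,-0.0295,0,-0.074,1],[0,0,0,0,1],[0,0,0,0,1],[0,0,0,0,1]],
  ],
)

```text
time: 28.82
ee_pos: [0.4912, -0.3052, 0.1712]
eef_rot: [-0.0, 0.818, 0.575, 0.0]
force: [0.3, 0.5, 0.4]
gripper_width: 1.002
grasp_force: 0.0
```

```bash
python3 - <<'E'
from h import *
f=look('w7',(.38,.56,-.4,.05))
t=ctrl.grab_frame('top');B=(.40,.54,-.22,-.03)
print('top');comps(t,.058,.075,15,B);comps(t,.09,.104,15,B)
E
```

```text
tcp [ 0.4912 -0.3052  0.1712] psi -19.84 w 1.002
held/any
75357 [322. 399.] z 0.2524 [ 496. -294.] [ 46.4 126. ] 70.4
blade
plates
775 [187.   7.] z 0.0651 [ 469.  -166.4] [ 9.6 32.6] 72.6
1734 [321. 232.] z 0.0654 [ 491.1 -308.7] [12.7 51.8] 70.5
1745 [323. 270.] z 0.0654 [ 484.5 -333.3] [12.2 55.8] 69.9
1037 [319. 300.] z 0.0648 [ 474.9 -351.3] [ 6.4 57.5] 70.6
walls
347 [178.  33.] z 0.0214 [ 446.1 -158.4] [ 5.3 32.2] 1.4
94 [279.   5.] z 0.0213 [ 513.2 -169.9] [6.2 4.8] 88.7
269 [233.  29.] z 0.0203 [ 480.2 -173.2] [37.8  3.9] 6.4
444 [322. 151.] z 0.0252 [ 507.2 -266.4] [11.9 33.3] 70.1
81 [302. 158.] z 0.0254 [ 494.1 -265.8] [ 7.8 11.6] 25.2
834 [321. 200.] z 0.0251 [ 495.4 -297.3] [14.2 50.6] 70.2
209 [322. 244.] z 0.0242 [ 486.  -327.8] [ 3.3 55. ] 71.1
73 [259. 348.] z 0.0195 [ 407.5 -393.7] [ 6.2 12.9] 71.5
ends
1449 [218.  16.] z 0.0508 [ 477.7 -171. ] [44.2  9. ] 0.4
540 [321. 217.] z 0.0468 [ 493.  -303.2] [ 2.2 51. ] 71.5
791 [323. 255.] z 0.0468 [ 486.  -328.8] [ 3.  55.7] 69.8
835 [319. 288.] z 0.0467 [ 475.1 -350.2] [ 3.5 57.7] 70.0
top
448 [346. 200.] z 0.0657 [477.9 -77.6] [52.8 39.1] 1.6
189 [383. 200.] z 0.0656 [ 481.4 -158.6] [50.1 15.6] 1.4
100 [363. 197.] z 0.0997 [ 479.8 -111.3] [37.9 10.5] 2.3
```

Emit:
apply_moves(
  increments=[
    [[0,-0.0032,-0.03,0,1],[0,0,-0.035,0,1],[0,0,-0.032,0,1],[0,0,-0.022,0,1],[0,0,-0.01,0,1],[0,0,0,0,0.8],[0,0,0,0,0.5],[0,0,0,0,0.4],[0,0,0,0,0.4],[0,0,0,0,0.4],[0,0,0,0,0.4],[0,0,0,0,0.4],[0,0,0,0,0.4]],
  ],
)

```text
time: 30.0
ee_pos: [0.4918, -0.3098, 0.0436]
eef_rot: [0.001, 0.819, 0.574, 0.0]
force: [-1.7, 0.4, 7.1]
gripper_width: 0.585
grasp_force: 20.0
```

Emit:
apply_moves(
  increments=[
    [[0,0,0.01,0,0.4],[0,0,0.025,0,0.4],[0,0,0.035,0,0.4],[0,0,0.035,0,0.4],[0,0,0.035,0,0.4],[0,0,0.02,0,0.4],[-0.0021,0.0298,0,0.0613,0.4],[-0.0021,0.0298,0,0.0613,0.4],[-0.0021,0.0298,0,0.0613,0.4],[-0.0021,0.0298,0,0.0613,0.4],[-0.0021,0.0298,0,0.0613,0.4],[-0.0021,0.0298,0,0.0613,0.4],[0,0,0,0,0.4],[0,0,0,0,0.4],[0,0,0,0,0.4]],
  ],
)

```text
time: 31.25
ee_pos: [0.4786, -0.1314, 0.2028]
eef_rot: [0.0, 0.7, 0.714, -0.0]
force: [0.1, -0.0, -1.0]
gripper_width: 0.589
grasp_force: 20.0
```

```bash
python3 - <<'E'
from h import *
f=look('w8',(.4,.54,-.2,-.04));face(f)
t=ctrl.grab_frame('top');B=(.40,.54,-.22,-.03)
print('top');comps(t,.058,.075,15,B)
E
```

```text
tcp [ 0.4786 -0.1314  0.2028] psi 1.09 w 0.589
held/any
88241 [319. 368.] z 0.2838 [ 478.6 -119.1] [114.6  46.2] 1.1
blade
1302 [319. 197.] z 0.0993 [ 478.7 -112.2] [37.7 11.9] 0.9
plates
4890 [317. 136.] z 0.0656 [476.5 -78.4] [53.8 40. ] 1.1
231 [319. 180.] z 0.0671 [ 478.4 -107.1] [36.7  1.7] 1.5
1077 [319. 248.] z 0.0653 [ 479.6 -155.5] [49.7  9.9] 1.2
walls
1058 [276. 174.] z 0.0215 [ 444.5 -113. ] [  6.3 120.5] 1.2
1117 [362. 173.] z 0.0215 [ 512.5 -111.8] [  6.3 120.6] 1.1
231 [319. 226.] z 0.0201 [ 478.9 -151.2] [49.   2.8] 2.9
ends
714 [319.  98.] z 0.0514 [477.3 -53.6] [37.8  7.6] 1.1
527 [319. 173.] z 0.0476 [ 478.7 -104.4] [ 7.9 37.6] 88.5
513 [318. 235.] z 0.0471 [ 479.2 -151.4] [49.3  2.4] 1.8
face-tcp mm [6.79 7.2  7.63] 3258
top
447 [346. 200.] z 0.0661 [477.6 -77.6] [52.7 39.1] 1.5
```

Emit:
apply_moves(
  increments=[
    [[0.0004,-0.001,-0.02,0,0.4],[0,0,-0.03,0,0.4],[0,0,-0.025,0,0.4],[0,0,-0.015,0,0.4],[0,0,0,0,0.4],[0,0,0,0,0.4],[0,0,0,0,0.4]],
  ],
)

```text
time: 31.93
ee_pos: [0.4798, -0.1322, 0.1134]
eef_rot: [0.001, 0.7, 0.714, 0.0]
force: [-0.6, 0.9, -0.3]
gripper_width: 0.585
grasp_force: 20.0
```

```bash
python3 - <<'E'
from h import *
f=look(None,(.4,.54,-.2,-.04));face(f)
E
```

```text
tcp [ 0.4798 -0.1322  0.1134] psi 1.09 w 0.585
held/any
44453 [323. 429.] z 0.2022 [ 479.6 -107.6] [106.8  21.1] 1.0
blade
3030 [316. 238.] z 0.0993 [ 478.7 -112.1] [37.9 12. ] 1.0
1550 [318. 271.] z 0.0974 [ 479.8 -125.7] [50.5  1.9] 1.4
plates
10159 [314. 146.] z 0.0656 [476.6 -78.4] [54.1 40.4] 1.8
637 [316. 209.] z 0.067 [ 478.8 -106.9] [ 2.4 36.8] 89.1
walls
1334 [257. 180.] z 0.0215 [ 444.4 -103.8] [  6.5 102.4] 1.1
1652 [375. 172.] z 0.0215 [ 512.2 -100.9] [ 6.2 99.4] 1.2
ends
1406 [316.  91.] z 0.0514 [477.3 -54. ] [38.   7.6] 1.2
1010 [317. 197.] z 0.0478 [ 478.5 -104.8] [37.7  7.7] 0.6
face-tcp mm [ 6.37  7.08 24.96] 5824
```

Emit:
apply_moves(
  increments=[
    [[-0.0008,0,-0.012,0,0.4],[0,0,-0.012,0,0.4],[0,0,-0.01,0,0.4],[0,0,-0.01,0,0.4],[0,0,-0.01,0,0.4],[0,0,-0.007,0,0.4],[0,0,-0.005,0,0.4],[0,0,-0.003,0,0.4],[0,0,0,0,0.4],[0,0,0,0,0.4]],
  ],
)

```text
time: 32.82
ee_pos: [0.4785, -0.1315, 0.0436]
eef_rot: [0.0, 0.7, 0.714, 0.0]
force: [-0.7, 0.2, -0.6]
gripper_width: 0.585
grasp_force: 20.0
```

Emit:
apply_moves(
  increments=[
    [[0,0,0,0,0.7],[0,0,0,0,0.9],[0,0,0,0,1],[0,0,0,0,1],[0,0,0.015,0,1],[0,0,0.03,0,1],[0,0,0.035,0,1],[0,0,0.03,0,1],[0.0009,-0.0289,0.02,-0.0526,1],[0.0009,-0.0289,0,-0.0526,1],[0.0009,-0.0289,0,-0.0526,1],[0.0009,-0.0289,0,-0.0526,1],[0.0009,-0.0289,0,-0.0526,1],[0.0009,-0.0289,0,-0.0526,1],[0.0009,-0.0289,0,-0.0526,1],[0,0,0,0,1],[0,0,0,0,1],[0,0,0,0,1]],
  ],
)

```text
time: 34.32
ee_pos: [0.4846, -0.3329, 0.1734]
eef_rot: [-0.0, 0.819, 0.574, 0.0]
force: [0.7, -0.2, 0.5]
gripper_width: 0.999
grasp_force: 0.0
```

```bash
python3 - <<'E'
from h import *
f=look(None,(.38,.56,-.4,.05))
t=ctrl.grab_frame('top');B=(.40,.54,-.22,-.03)
print('top');comps(t,.058,.075,15,B);comps(t,.09,.104,15,B)
E
```

```text
tcp [ 0.4846 -0.3329  0.1734] psi -19.88 w 0.999
held/any
75850 [322. 398.] z 0.2545 [ 488.9 -321.9] [ 47.3 126.3] 69.9
blade
plates
1792 [318. 227.] z 0.0655 [ 484.3 -333.4] [11.8 55.9] 70.1
1017 [314. 258.] z 0.0649 [ 474.9 -351.3] [ 6.4 57.4] 70.2
walls
577 [316. 110.] z 0.0254 [ 507.4 -266.7] [11.  33.6] 70.2
597 [316. 158.] z 0.0252 [ 496.5 -296.6] [11.8 33.2] 70.2
832 [318. 197.] z 0.025 [ 488.2 -322.2] [14.  54.2] 70.3
225 [244. 321.] z 0.0214 [ 397.3 -395.2] [ 8.6 33.9] 88.5
ends
569 [318. 213.] z 0.0468 [ 486.2 -328.2] [ 1.6 54.5] 69.9
645 [314. 247.] z 0.0469 [ 475.6 -350. ] [ 2.8 57.1] 68.8
top
448 [346. 200.] z 0.0658 [477.7 -77.7] [52.9 39.2] 1.5
141 [370. 200.] z 0.0659 [ 480.1 -130.5] [50.6 11.2] 1.4
188 [384. 200.] z 0.0657 [ 481.3 -158.5] [50.5 15.7] 0.9
99 [363. 197.] z 0.1001 [ 480.2 -111.3] [37.9 10.6] 2.1
```

Emit:
apply_moves(
  increments=[
    [[-0.0002,-0.0005,-0.03,0,1],[0,0,-0.035,0,1],[0,0,-0.032,0,1],[0,0,-0.023,0,1],[0,0,-0.011,0,1],[0,0,0,0,0.8],[0,0,0,0,0.5],[0,0,0,0,0.4],[0,0,0,0,0.4],[0,0,0,0,0.4],[0,0,0,0,0.4],[0,0,0,0,0.4],[0,0,0,0,0.4]],
  ],
)

```text
time: 35.5
ee_pos: [0.4851, -0.3349, 0.0439]
eef_rot: [0.001, 0.819, 0.574, 0.0]
force: [-1.4, 1.0, 6.9]
gripper_width: 0.632
grasp_force: 20.0
```

Emit:
apply_moves(
  increments=[
    [[0,0,0.01,0,0.4],[0,0,0.025,0,0.4],[0,0,0.035,0,0.4],[0,0,0.035,0,0.4],[0,0,0.035,0,0.4],[0,0,0.02,0,0.4],[-0.0008,0.0271,0,0.0527,0.4],[-0.0008,0.0271,0,0.0527,0.4],[-0.0008,0.0271,0,0.0527,0.4],[-0.0008,0.0271,0,0.0527,0.4],[-0.0008,0.0271,0,0.0527,0.4],[-0.0008,0.0271,0,0.0527,0.4],[-0.0008,0.0271,0,0.0527,0.4],[0,0,0,0,0.4],[0,0,0,0,0.4],[0,0,0,0,0.4]],
  ],
)

```text
time: 36.83
ee_pos: [0.4787, -0.1455, 0.2029]
eef_rot: [0.0, 0.7, 0.714, -0.0]
force: [0.1, -0.6, -0.3]
gripper_width: 0.633
grasp_force: 20.0
```

```bash
python3 - <<'E'
from h import *
f=look(None,(.4,.54,-.2,-.04));face(f)
E
```

```text
tcp [ 0.4787 -0.1455  0.2029] psi 1.14 w 0.633
held/any
87347 [320. 367.] z 0.2836 [ 478.6 -133. ] [118.5  46.3] 1.2
blade
1318 [319. 174.] z 0.0993 [ 478.6 -112.2] [38. 12.] 1.6
plates
5056 [317. 114.] z 0.0656 [476.6 -78.1] [54.1 39.5] 1.1
158 [319. 159.] z 0.0675 [ 478.5 -106.8] [35.7  1. ] 0.9
1357 [318. 193.] z 0.0655 [ 478.6 -130.3] [51.2 11.8] 1.4
1654 [319. 233.] z 0.0655 [ 479.5 -158.5] [49.3 15.6] 1.1
walls
1101 [275. 156.] z 0.0215 [ 444.6 -113. ] [  6.3 121.6] 1.1
1157 [362. 155.] z 0.0214 [ 512.4 -111.7] [  6.3 121.6] 1.3
209 [319. 209.] z 0.0208 [ 479.5 -151.1] [48.8  1.9] 0.1
ends
676 [319.  75.] z 0.0517 [477.3 -53.4] [37.8  6.6] 1.1
616 [319. 152.] z 0.0474 [ 478.4 -103.9] [36.8  7.1] 1.2
442 [319. 217.] z 0.0471 [ 479.3 -151.1] [48.4  1.5] 1.5
306 [319. 248.] z 0.0525 [ 479.8 -172.8] [36.9  4.5] 1.2
face-tcp mm [6.57 7.   7.42] 3259
```

Emit:
apply_moves(
  increments=[
    [[0.0004,0.0009,-0.02,0,0.4],[0,0,-0.03,0,0.4],[0,0,-0.025,0,0.4],[0,0,-0.015,0,0.4],[0,0,0,0,0.4],[0,0,0,0,0.4],[0,0,0,0,0.4]],
  ],
)

```text
time: 37.47
ee_pos: [0.4799, -0.1445, 0.1135]
eef_rot: [0.001, 0.7, 0.714, 0.0]
force: [-0.5, -0.4, -0.5]
gripper_width: 0.63
grasp_force: 20.0
```

```bash
python3 - <<'E'
from h import *
f=look('w9',(.4,.54,-.2,-.04));face(f)
E
```

```text
tcp [ 0.4799 -0.1445  0.1135] psi 1.13 w 0.63
held/any
41939 [323. 431.] z 0.2031 [ 479.6 -119.9] [106.7  20.9] 1.1
blade
3115 [316. 209.] z 0.0993 [ 478.5 -112.6] [37.9 12.7] 1.3
1662 [318. 272.] z 0.0974 [ 479.8 -138.1] [54.7  1.7] 1.4
plates
10607 [314. 117.] z 0.0657 [476.8 -78.2] [54.1 39.9] 1.2
465 [316. 183.] z 0.0669 [ 478.5 -106.8] [36.   1.2] 1.3
2065 [316. 234.] z 0.0656 [ 478.6 -130.4] [52. 12.] 1.0
walls
1480 [257. 163.] z 0.0216 [ 444.5 -106.1] [  6.2 107.5] 1.2
1853 [376. 158.] z 0.0215 [ 512.2 -104.9] [  6.1 107.8] 1.4
313 [317. 245.] z 0.0225 [ 479.4 -151.4] [49.3  2.3] 1.4
ends
1377 [316.  62.] z 0.0517 [477.4 -53.2] [37.8  6.6] 1.2
1140 [317. 171.] z 0.0475 [ 478.4 -104. ] [38.   7.3] 0.7
227 [318. 254.] z 0.0383 [ 479.2 -150.9] [48.2  2. ] 1.1
face-tcp mm [ 6.13  6.59 27.79] 3939
```

View pics/w9.png

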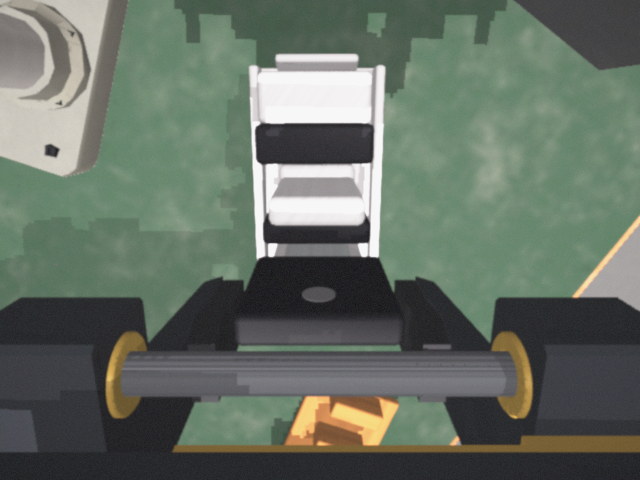

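The wrist view shows c at (316,232) against the block, and b held above the gap between c and C. The alignment is within about 0.3 mm.

Emit:
apply_moves(
  increments=[
    [[-0.0005,0.0002,-0.012,0,0.4],[0,0,-0.012,0,0.4],[0,0,-0.01,0,0.4],[0,0,-0.01,0,0.4],[0,0,-0.01,0,0.4],[0,0,-0.007,0,0.4],[0,0,-0.005,0,0.4],[0,0,-0.003,0,0.4],[0,0,0,0,0.4],[0,0,0,0,0.4]],
  ],
)

```text
time: 38.35
ee_pos: [0.4789, -0.1435, 0.0436]
eef_rot: [0.0, 0.7, 0.715, 0.0]
force: [-0.4, 0.2, 0.1]
gripper_width: 0.635
grasp_force: 20.0
```

Emit:
apply_moves(
  increments=[
    [[0,0,0,0,0.7],[0,0,0,0,0.9],[0,0,0,0,1],[0,0,0,0,1],[0,0,0.015,0,1],[0,0,0.03,0,1],[0,0,0.035,0,1],[0,0,0.035,0,1],[0,0,0.03,0,1],[0,0,0,0,1]],
  ],
)

```text
time: 39.18
ee_pos: [0.482, -0.144, 0.1938]
eef_rot: [0.004, 0.7, 0.714, 0.002]
force: [0.2, 0.1, 0.2]
gripper_width: 0.996
grasp_force: 0.0
```

Emit:
apply_moves(
  increments=[
    [[0,0.0022,0,0.1122,1],[0,0.0022,0,0.1122,1],[0,0.0022,0,0.1122,1],[0,0.0022,0,0.1122,1],[0,0.0022,0,0.1122,1],[0,0.0022,0,0.1122,1],[0,0.0022,0,0.1122,1],[0,0.0022,0,0.1122,1],[0,0.0022,0,0.1122,1],[0,0.0022,0,0.1122,1],[0,0.0022,0,0.1122,0.6],[0,0.0022,0,0.1122,0.5],[0,0.0022,0,0.1122,0.5],[0,0.0022,0,0.1122,0.5],[0,0,0,0,0.5],[0,0,0,0,0.5]],
  ],
)

```text
time: 40.52
ee_pos: [0.4784, -0.1127, 0.188]
eef_rot: [-0.0, -0.009, 1.0, 0.0]
force: [-0.0, -0.6, -0.1]
gripper_width: 0.568
grasp_force: 0.0
```

```bash
python3 - <<'E'
from h import *
f=look('w10',(.35,.54,-.2,-.02))
t=ctrl.grab_frame('top');print('top nest flare/rails');P=cloud(t)
# nest from first top frame: plate rails
f0=dict(np.load('top0.npz'));comps(f0,.016,.035,100,(.3,.56,0,.22))
E
```

```text
tcp [ 0.4784 -0.1127  0.188 ] psi -88.98 w 0.568
held/any
95241 [320. 391.] z 0.2736 [ 466.9 -112.6] [ 46.6 113.7] 0.9
blade
1331 [318. 233.] z 0.0993 [ 478.4 -112.7] [38.2 11.9] 1.2
plates
4735 [370. 217.] z 0.0656 [476.4 -78.3] [53.9 40.5] 1.2
2958 [281. 218.] z 0.0655 [ 478.6 -136.9] [55.8 24.2] 1.0
1872 [248. 219.] z 0.0655 [ 479.3 -159.1] [50.  16.4] 1.3
88 [318. 193.] z 0.0674 [ 460.9 -112.9] [11.8  3.2] 89.1
walls
1727 [421.  37.] z 0.0207 [361.6 -56.2] [72.3 23.2] 90.0
1234 [318. 161.] z 0.0214 [ 444.4 -113.5] [  6.3 121.3] 1.6
97 [343. 181.] z 0.0224 [465.2 -96.9] [15.  39.3] 65.2
84 [318. 181.] z 0.0205 [ 459.9 -113.1] [ 1.3 22.3] 1.5
86 [333. 247.] z 0.0212 [ 511.7 -100.1] [5.3 7. ] 0.1
ends
218 [417.  17.] z 0.0413 [351.5 -51.9] [ 3.  22.8] 0.1
1084 [312. 203.] z 0.0472 [ 470.6 -118.2] [60.8 38.3] 26.0
204 [344. 189.] z 0.0475 [471.3 -97.4] [15.4 49.7] 71.3
139 [381. 177.] z 0.0466 [452.2 -70.8] [22.5  2.3] 86.6
179 [256. 189.] z 0.0503 [ 466.8 -153.3] [33.  12.8] 28.2
466 [405. 214.] z 0.0521 [477.3 -52.7] [38.   5.6] 1.2
465 [230. 215.] z 0.0521 [ 479.5 -172.8] [37.7  5.5] 1.7
top nest flare/rails
123 [243. 199.] z 0.026 [479.8 154.6] [ 9.9 48.1] 46.4
173 [278. 206.] z 0.0268 [465.6  74.2] [94.4  9.1] 48.3
187 [251. 234.] z 0.0265 [401.5 133.3] [95.1  9.2] 48.2
147 [306. 271.] z 0.0212 [330.4   5.5] [18.8 63.5] 78.4
```

View pics/w10.png

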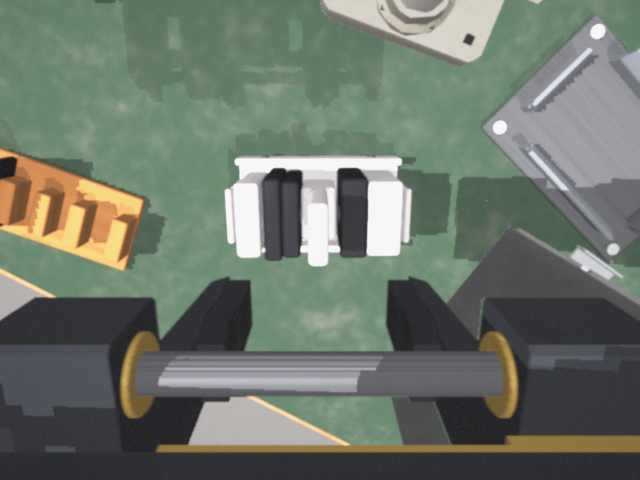

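The wrist view shows both bays packed and level: B + d on the right, c + b + C on the left, with the blade at (318,235). Now I'll grip the blade.

Emit:
apply_moves(
  increments=[
    [[0,0,-0.03,0,0.5],[0,0,-0.035,0,0.5],[0,0,-0.03,0,0.5],[0,0,-0.016,0,0.5],[0,0,-0.0055,0,0.5],[0,0,0,0,0.5],[0,0,0,0,0.5]],
  ],
)

```text
time: 41.2
ee_pos: [0.4792, -0.1128, 0.0728]
eef_rot: [0.0, -0.01, 1.0, -0.0]
force: [-0.9, 0.2, 0.1]
gripper_width: 0.496
grasp_force: 0.0
```

Emit:
apply_moves(
  increments=[
    [[0,0,-0.002,0,0.3],[0,0,0,0,0.2],[0,0,0,0,0.1],[0,0,0,0,0],[0,0,0,0,0],[0,0,0,0,0],[0,0,0,0,0],[0,0,0,0,0],[0,0,0,0,0],[0,0,0.004,0,0],[0,0,0.008,0,0],[0,0,0.01,0,0],[0,0,0,0,0],[0,0,0,0,0]],
  ],
  newtons=60,
)

```text
time: 42.37
ee_pos: [0.4789, -0.113, 0.0925]
eef_rot: [0.001, -0.01, 1.0, -0.0]
force: [-0.6, 0.0, -7.7]
gripper_width: 0.134
grasp_force: 60.0
```

The carrier is lifted and the 8 N reading matches its weight. Next I'll raise it clear of the cabinet and move over the nest.

Emit:
apply_moves(
  increments=[
    [[0,0,0.01,0,0],[0,0,0.02,0,0],[0,0,0.025,0,0],[0,0,0.025,0,0],[0,0,0.025,0,0],[0,0,0.025,0,0],[0,0,0.025,0,0],[0,0,0.025,0,0],[0,0,0.02,0,0],[0,0,0.01,0,0],[0,0,0,0,0]],
  ],
)

```text
time: 43.28
ee_pos: [0.4794, -0.1125, 0.304]
eef_rot: [0.001, -0.011, 1.0, -0.001]
force: [0.4, 0.2, -8.6]
gripper_width: 0.131
grasp_force: 60.0
```

Emit:
apply_moves(
  increments=[
    [[-0.001,0.006,0,-0.02,0],[-0.002,0.012,0,-0.04,0],[-0.003,0.015,0,-0.05,0],[-0.003,0.015,0,-0.05,0],[-0.003,0.015,0,-0.05,0],[-0.003,0.015,0,-0.05,0],[-0.003,0.015,0,-0.05,0],[-0.003,0.015,0,-0.05,0],[-0.004,0.015,0,-0.05,0],[-0.004,0.015,0,-0.05,0],[-0.004,0.015,0,-0.05,0],[-0.004,0.015,0,-0.05,0],[-0.003,0.015,0,-0.05,0],[-0.003,0.014,0,-0.05,0],[-0.002,0.012,0,-0.05,0],[-0.001,0.009,0,-0.03,0],[0,0.004,0,-0.01,0],[0,0,0,0,0],[0,0,0,0,0],[0,0,0,0,0]],
  ],
)

```text
time: 44.95
ee_pos: [0.4325, 0.1082, 0.3015]
eef_rot: [-0.0, 0.357, 0.934, -0.0]
force: [0.1, -0.1, -7.4]
gripper_width: 0.133
grasp_force: 60.0
```

```bash
python3 - <<'E'
from h import *
s=ctrl.read_state();c=s['ee_pos'];print('tcp',np.round(c,4),'psi',np.degrees(yaw()),s['joints'],s['force'])
f=ctrl.grab_frame('wrist');save(f,'w11')
print('rails');comps(f,.016,.035,100,(.3,.56,0,.22));print('all');comps(f,.003,.035,100,(.33,.53,.02,.2))
# cabinet distance from nest centre along nest normal, from first top frame
f0=dict(np.load('top0.npz'));P=cloud(f0).reshape(-1,3)
k=(P[:,2]>.07)&(P[:,2]<.21)&(P[:,0]>.4)&(P[:,1]>-.05)&(P[:,1]<.25)&(P[:,0]+abs(P[:,1])*.0>.44)
a=np.radians(48.2);d=(P[k][:,:2]-[.4330,.1042]);u=d@[np.cos(a),np.sin(a)];n=d@[np.sin(a),-np.cos(a)]
for lo in np.arange(-.15,.15,.03):
    q=(u>lo)&(u<lo+.03)&(n>0)
    if q.any(): print('u',round(lo,2),'min normal dist',np.sort(n[q])[:4].round(3),'z',P[k][q][np.argsort(n[q])[:2],2].round(3))
# held plates tilt: tops seen
print('held');comps(f,c[2]-.012,c[2]+.004,100,(.3,.6,0,.25))
E
```

```text
tcp [0.4325 0.1082 0.3015] psi 48.21242870155468 [ 0.63173879  0.27215894 -1.12320564  1.93074492  0.27437548  1.10727889
  0.23931839] [ 0.14505932 -0.13207818 -7.35305078]
rails
878 [315. 141.] z 0.0273 [399.7 133.1] [95.5  8.5] 48.2
777 [170. 166.] z 0.0207 [330.9   4.2] [20.2 67.5] 77.8
204 [246. 168.] z 0.0259 [374.1  63.9] [ 9.5 18.3] 46.1
193 [383. 169.] z 0.026 [465.8 165.6] [ 9.6 17.7] 47.6
all
7359 [315. 153.] z 0.006 [409.8 123.7] [158.   49.1] 48.2
u -0.03 min normal dist [0.089 0.089 0.089 0.09 ] z [0.078 0.13 ]
u 0.0 min normal dist [0.082 0.082 0.082 0.082] z [0.16  0.132]
u 0.03 min normal dist [0.062 0.063 0.063 0.064] z [0.121 0.121]
u 0.06 min normal dist [0.059 0.06  0.06  0.06 ] z [0.118 0.123]
u 0.09 min normal dist [0.068 0.068 0.068 0.068] z [0.108 0.152]
u 0.12 min normal dist [0.035 0.035 0.035 0.035] z [0.144 0.149]
held
4353 [253. 257.] z 0.2966 [408.1 101.2] [29.6 31.7] 49.2
7457 [408. 259.] z 0.2966 [443.1 140.4] [47.4 31.2] 46.1
3011 [198. 263.] z 0.2966 [393.   81.8] [16.5 27.9] 47.7
419 [318. 251.] z 0.2981 [419.2 120.6] [12.   3.6] 48.0
```

View pics/w11.png

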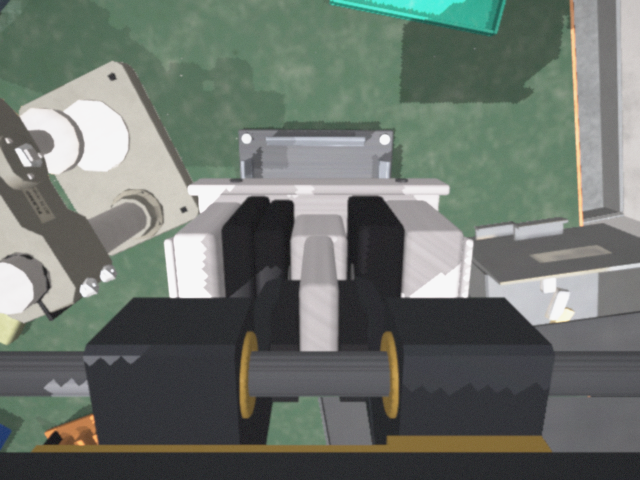

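The wrist view shows the packed carrier held level (all plate tops at z 0.2966) above the nest, which appears behind it at (315,150). The nest centre works out at (0.432, 0.104), angle 48.2°.

Emit:
apply_moves(
  increments=[
    [[-0.0002,-0.0014,-0.01,0,0],[-0.0002,-0.0014,-0.02,0,0],[-0.0001,-0.0014,-0.025,0,0],[0,0,-0.025,0,0],[0,0,-0.025,0,0],[0,0,-0.025,0,0],[0,0,-0.02,0,0],[0,0,-0.015,0,0],[0,0,-0.01,0,0],[0,0,0,0,0],[0,0,0,0,0],[0,0,0,0,0]],
  ],
)

```text
time: 46.0
ee_pos: [0.4329, 0.1052, 0.1277]
eef_rot: [0.001, 0.357, 0.934, 0.0]
force: [0.5, -0.4, -8.4]
gripper_width: 0.131
grasp_force: 60.0
```

```bash
python3 - <<'E'
from h import *
s=ctrl.read_state();c=s['ee_pos'];print('tcp',np.round(c,4),'psi',np.degrees(yaw()),s['force'])
f=ctrl.grab_frame('wrist')
print('nest');comps(f,.003,.033,100,(.33,.53,.02,.2));print('rail');comps(f,.02,.033,100,(.33,.53,.02,.2))
print('carrier walls');comps(f,c[2]-.071+.016,c[2]-.071+.027,100,(.33,.53,.0,.2))
print('plates');comps(f,c[2]-.012,c[2]+.002,100,(.3,.6,0,.25))
E
```

```text
tcp [0.4329 0.1052 0.1277] psi 48.20685353375774 [ 0.48747124 -0.37516434 -8.36633244]
nest
10282 [314. 157.] z 0.0061 [401.7 131.4] [158.3  28.6] 48.9
157 [195. 205.] z 0.0289 [373.2  61.1] [ 4.6 14.1] 47.4
rail
2293 [315. 156.] z 0.0279 [399.4 133.5] [95.9  9. ] 48.2
157 [195. 205.] z 0.0289 [373.2  61.1] [ 4.6 14.1] 47.4
carrier walls
3128 [318. 188.] z 0.0788 [407.6 128.1] [121.4   5.2] 48.2
555 [294. 212.] z 0.0786 [409.6 110.2] [48.4 10.7] 30.2
310 [359. 218.] z 0.0781 [435. 125.] [15.3 42.9] 24.6
216 [409. 205.] z 0.0781 [441.7 154.5] [21.8  2.2] 44.4
167 [222. 208.] z 0.0783 [383.5  87.8] [14.8  1.5] 45.3
509 [338. 406.] z 0.0795 [503.5  59.1] [25.6  2.7] 57.9
111 [314. 419.] z 0.0782 [504.6  39.3] [ 2.3 18.6] 59.2
plates
7381 [408. 258.] z 0.123 [443.2 137.4] [47.4 31.4] 48.8
4275 [253. 257.] z 0.1228 [408.4  98.4] [29.3 31.1] 48.7
3010 [198. 263.] z 0.1228 [393.4  78.7] [16.6 28.4] 48.7
359 [318. 251.] z 0.1232 [419.6 117.6] [12.   3.7] 47.9
2340 [598. 432.] z 0.1224 [554.9 155.5] [32.7 34.7] 34.6
```

Emit:
apply_moves(
  increments=[
    [[-0.0006,-0.0012,-0.008,0,0],[0,0,-0.01,0,0],[0,0,-0.01,0,0],[0,0,-0.008,0,0],[0,0,-0.006,0,0],[0,0,-0.004,0,0],[0,0,-0.002,0,0],[0,0,0,0,0],[0,0,0,0,0],[0,0,0,0,0]],
  ],
)

```text
time: 46.88
ee_pos: [0.4319, 0.1039, 0.0793]
eef_rot: [0.0, 0.357, 0.934, 0.0]
force: [0.1, 0.5, -7.5]
gripper_width: 0.131
grasp_force: 60.0
```

Emit:
apply_moves(
  increments=[
    [[0,0,-0.001,0,0],[0,0,-0.001,0,0],[0,0,-0.001,0,0],[0,0,0,0,0],[0,0,0,0,0]],
  ],
)

```text
time: 47.3
ee_pos: [0.4317, 0.1037, 0.0763]
eef_rot: [0.0, 0.357, 0.934, -0.0]
force: [-1.9, -0.6, 0.8]
gripper_width: 0.132
grasp_force: 60.0
```

Emit:
apply_moves(
  increments=[
    [[0,0,0,0,0.2],[0,0,0,0,0.4],[0,0,0,0,0.5],[0,0,0,0,0.5],[0,0,0,0,0.5],[0,0,0.01,0,0.5],[0,0,0.02,0,0.5],[0,0,0.03,0,0.5],[0,0,0.03,0,0.5],[0,0,0.03,0,0.5],[0,0,0.03,0,0.5],[0,0,0,0,0.5],[0,0,0,0,0.5]],
  ],
)

```text
time: 48.38
ee_pos: [0.4325, 0.1039, 0.2276]
eef_rot: [0.002, 0.357, 0.934, 0.001]
force: [0.2, -0.8, -0.2]
gripper_width: 0.5
grasp_force: 0.0
```

```bash
python3 - <<'E'
from h import *
s=ctrl.read_state();print('tcp',np.round(s['ee_pos'],4),s['force'])
f=ctrl.grab_frame('wrist');save(f,'w12');B=(.33,.53,.0,.22)
print('rail');comps(f,.02,.0275,100,B);print('walls');comps(f,.0255,.034,100,B)
print('plates');comps(f,.064,.08,100,B);print('blade');comps(f,.095,.115,100,B)
E
```

```text
tcp [0.4325 0.1039 0.2276] [ 0.16992519 -0.75101471 -0.19597318]
rail
549 [317. 145.] z 0.0239 [400.9 131.8] [95.3  5.3] 48.1
239 [157. 194.] z 0.021 [345.9   4.6] [10.  31.6] 87.9
260 [287. 243.] z 0.0246 [444.9  56. ] [41.7  5.3] 47.6
344 [347. 244.] z 0.0244 [477.8  92.3] [51.2  5.9] 48.2
197 [384. 265.] z 0.0242 [519.8 105.5] [39.   8.1] 57.4
207 [349. 285.] z 0.0237 [510.9  70.7] [53.3  1.6] 57.0
walls
846 [316. 141.] z 0.0286 [398.5 134. ] [95.2  6.3] 47.4
894 [317. 155.] z 0.0276 [406.2 126.8] [121.2   4.3] 48.2
355 [232. 194.] z 0.0288 [384.2  51.6] [ 5.7 49.6] 45.9
360 [403. 194.] z 0.0288 [479.3 156.7] [ 6.4 49.8] 50.3
763 [317. 248.] z 0.0283 [464.9  73.7] [95.3  7. ] 47.5
135 [385. 267.] z 0.0274 [517.9 107. ] [38.6  3. ] 56.6
240 [348. 288.] z 0.0298 [510.4  69.9] [51.5  1.6] 56.9
plates
2393 [284. 205.] z 0.0715 [415.   86.2] [24.  56.2] 47.7
3825 [363. 204.] z 0.0716 [453.  130.9] [40.2 53.7] 48.0
1519 [254. 205.] z 0.0715 [400.1  69.9] [16.2 49.5] 48.1
572 [349. 311.] z 0.0718 [508.7  67.8] [47.   2.9] 58.0
blade
1051 [317. 216.] z 0.1053 [431.2 104.6] [12.  37.5] 48.0
792 [345. 335.] z 0.1071 [506.8  63.3] [45.5  9.6] 69.2
```

View pics/w12.png

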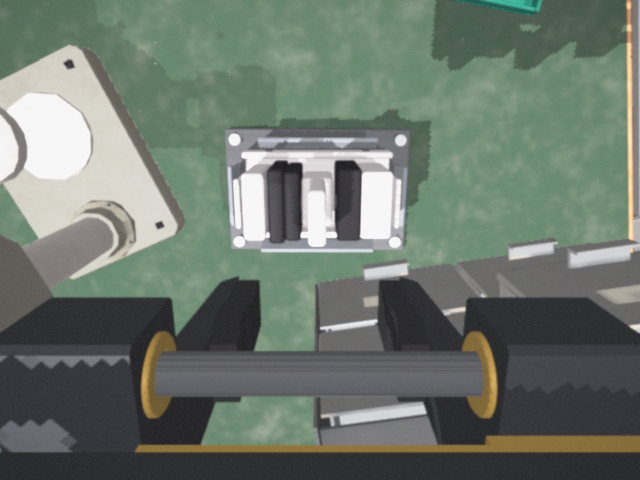

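The last view shows the carrier at (317,200), level and seated between the rails. Plate tops are at z 0.0715 and the carrier is within 1 mm of the nest centre.

```bash
python3 -c "
from workcell import ctrl
print(ctrl.finish_job())"
```

```text
the job is handed in; nothing more can be done
None
```

I handed the job in with everything in place, though no verdict came back: the finished section stands in the teal tray, and the carrier, packed with B + d and C + b + c, sits level and fully down in the nest.

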